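# Dry the washed measuring cups on the dispensary's drying carousel

### The arm

A 6-joint arm with a two-finger parallel gripper is mounted at the origin on the work surface. World frame = base frame: x ahead of the robot, y to its left, z up, the work surface at z = 0. Lengths are in m, angles in rad, forces in N, time in s.
With the tool pointing down it reaches from about 0.325 to 0.9 m from the base axis. Payload 6.1 kg.
Tool frame: the origin (TCP) lies between the finger pads; the fingertips stand 17 mm ahead of it and the grasp point (between the pads) lies 2 mm behind it; z points along the fingers, y is the direction in which the jaws open and shut (so a half turn about z gives the same grasp; the last joint's range is limited). The gripper opens to 85 mm and grips with 20 to 120 N. Pads are 22 mm wide; open, the fingers measure 114 mm over their backs; the gripper's body (76 mm by 85 mm) begins 54 mm behind the grasp point. The pads swing forward as they close: fully open they stand 13 mm farther back than shut.
Start: joints at [1.071, 0.22, 1.526, -0, 1.395, -0.126], TCP at [0.228, 0.582, 0.248] pointing down, gripper open.
Joint ranges: [-2.98, 2.98], [-0.91, 2.08], [0.09, 2.57], [-1.24, 4.39], [0.2, 2.65], [-2.68, 2.68]. Speed limits (rad/s): [2.57, 2.57, 3.01, 3.14, 3.14, 3.14].

### API

Orientations are given as [roll, pitch, yaw] about the fixed x, y, z axes, in that order (R = Rz(yaw) Ry(pitch) Rx(roll)).
In Python, from workcell import bot gives the robot as it stands.
- The arm moves only by the tool arm_command, never from a script. Its argument "commands" is one flat list of numbers, 7 for each row, row after row: the closure, from -1 (fully open) to 1 (shut), then the shift along the tool's x, y, z in units of 8 cm (1.0 is 8 cm), then the turn, a rotation vector about the tool's x, y, z in units of pi/2 rad (1.0 is pi/2 rad). A call has 1 to 12 rows; each row is the pose to reach, as a shift and turn from the pose commanded when the call began, along the tool's axes at that moment; what a row does not reach only later rows make up. A row lasts 1/8 s, in which the tool goes at most 62.5 mm and 10.7 degrees, less where a joint would pass 70% of its speed; a pose out of reach is approached as far as the arm can. A call with a number of a shift or a turn outside -1 to 1 is refused whole. A call with a gripper value outside its range is refused whole. The fingers move at their own pace and stop on an object; "squeeze" is the grip in N (left out, the last holds). Time passes only in rows, so rows that repeat a pose let the fingers close. It gives the time, the measured TCP pose, the force and the opening at its end, in the units of the state.
- bot.get_state(): the state, without advancing time (a new reading comes with each control period).
- bot.get_image(name): name is "scene" or "top" or "wrist"; returns a dict with "frame" (480x640x3 uint8, red, green, blue), "camera_matrix" (3x3 intrinsics, pixels), "pose" (4x4, takes a point from camera to world coordinates). Camera axes: x right, y down, z forward; pixel columns grow to the right and rows downward; lengths in m; the calibration is good to about 2 mm. A picture is of the moment at which its call begins. There is no depth.
- bot.hand_in(): hands the job in, once; it reports no verdict.
The state is a dict: "time": time; "joint_pos": joint angles; "joint_vel": joint speeds; "joint_torque": joint torques, N m; "eef_pos": TCP position; "tcp_rot": TCP orientation; "contact_force": force on the tool from outside, world axes, zero at the start; "wrist_torque": the same for the moment, N m; "opening": finger opening in m.
Only numpy, scipy, OpenCV 4.12 (cv2) and the standard library are available. Lean on these libraries where they do the work, as an engineer would, in place of code of your own. Each camera call takes 0.05 s, during which the arm holds its last target. There are 200 camera calls.

### The job

Hang every measuring cup by its bail on a peg of the drying carousel, one cup to a peg, wind the carousel back clockwise to its start stop and set the blower's selector to two dots. Then, with the blower on, turn the carousel by its crank one full turn anticlockwise to its end stop so that every cup passes the blower, and switch the selector off, leaving the cups hanging there. Leave the other things on the counter alone.

Things in the scene. Friction and masses are not known exactly. Their poses are not given: they have to be found in the camera images.
- cup1_mid (a point): Cup 1 (None if absent): steel measuring cup, 46 mm across, 48 mm high, under a fixed upright bail of 14 mm wide, 4 mm thick strap; 100 mm high in all, 90 g, on a 4 mm black mat. Point on its axis 50 mm above its bottom, z up. The bail lies in own y-z: the legs' flat outer faces are at y = +-25 mm, from the rim to 85 mm above the bottom; pinch them from above at about 75 mm. The opening looks along own x.
- cup2_mid (a point): Cup 2 (None if absent): steel measuring cup, 46 mm across, 48 mm high, under a fixed upright bail of 14 mm wide, 4 mm thick strap; 100 mm high in all, 90 g, on a 4 mm black mat. Point on its axis 50 mm above its bottom, z up. The bail lies in own y-z: the legs' flat outer faces are at y = +-25 mm, from the rim to 85 mm above the bottom; pinch them from above at about 75 mm. The opening looks along own x.
- cup3_mid (a point): Cup 3 (None if absent): steel measuring cup, 46 mm across, 48 mm high, under a fixed upright bail of 14 mm wide, 4 mm thick strap; 100 mm high in all, 90 g, on a 4 mm black mat. Point on its axis 50 mm above its bottom, z up. The bail lies in own y-z: the legs' flat outer faces are at y = +-25 mm, from the rim to 85 mm above the bottom; pinch them from above at about 75 mm. The opening looks along own x.
- cup4_mid (a point): Cup 4 (None if absent): steel measuring cup, 46 mm across, 48 mm high, under a fixed upright bail of 14 mm wide, 4 mm thick strap; 100 mm high in all, 90 g, on a 4 mm black mat. Point on its axis 50 mm above its bottom, z up. The bail lies in own y-z: the legs' flat outer faces are at y = +-25 mm, from the rim to 85 mm above the bottom; pinch them from above at about 75 mm. The opening looks along own x.
- cup1_eye (a point): Cup 1 (None if absent): point on its axis 90 mm above its bottom, in the top of the bail opening, 4 mm under the peak of the shallow roof; on the peg's axis when the cup hangs. The opening is 42 mm wide and reaches from the rim (48 mm above the bottom) to the roof's peak (94 mm). Axes as for the cup's middle
- cup2_eye (a point): Cup 2 (None if absent): point on its axis 90 mm above its bottom, in the top of the bail opening, 4 mm under the peak of the shallow roof; on the peg's axis when the cup hangs. The opening is 42 mm wide and reaches from the rim (48 mm above the bottom) to the roof's peak (94 mm). Axes as for the cup's middle
- cup3_eye (a point): Cup 3 (None if absent): point on its axis 90 mm above its bottom, in the top of the bail opening, 4 mm under the peak of the shallow roof; on the peg's axis when the cup hangs. The opening is 42 mm wide and reaches from the rim (48 mm above the bottom) to the roof's peak (94 mm). Axes as for the cup's middle
- cup4_eye (a point): Cup 4 (None if absent): point on its axis 90 mm above its bottom, in the top of the bail opening, 4 mm under the peak of the shallow roof; on the peg's axis when the cup hangs. The opening is 42 mm wide and reaches from the rim (48 mm above the bottom) to the roof's peak (94 mm). Axes as for the cup's middle
- hub (a point): Drying carousel: fixed white round foot, 125 mm radius, 15 mm thick; low white blower box (100 mm high) 160 to 310 mm out along own +y. This fixed point is on the vertical turning axis, 145 mm above the counter, level with the pegs. On the foot turn a column (16 mm radius) with four horizontal pegs at right angles set in an aluminium hub disc (45 mm radius, top 153 mm above the counter)
- peg1 (a point): Peg 1: horizontal steel rod, 8 mm thick, pointing straight out from the turning axis to 120 mm, where its end turns up (top of the end 14 mm above the peg's axis). Point on its axis, 88 mm out and 145 mm above the counter, turning with the carousel: the place for a cup's bail. A hung cup's bottom is about 55 mm above the counter
- peg2 (a point): Peg 2: horizontal steel rod, 8 mm thick, pointing straight out from the turning axis to 120 mm, where its end turns up (top of the end 14 mm above the peg's axis). Point on its axis, 88 mm out and 145 mm above the counter, turning with the carousel: the place for a cup's bail. A hung cup's bottom is about 55 mm above the counter
- peg3 (a point): Peg 3: horizontal steel rod, 8 mm thick, pointing straight out from the turning axis to 120 mm, where its end turns up (top of the end 14 mm above the peg's axis). Point on its axis, 88 mm out and 145 mm above the counter, turning with the carousel: the place for a cup's bail. A hung cup's bottom is about 55 mm above the counter
- peg4 (a point): Peg 4: horizontal steel rod, 8 mm thick, pointing straight out from the turning axis to 120 mm, where its end turns up (top of the end 14 mm above the peg's axis). Point on its axis, 88 mm out and 145 mm above the counter, turning with the carousel: the place for a cup's bail. A hung cup's bottom is about 55 mm above the counter
- crank_grip (a point): Crank knob of the carousel: upright black cylinder, 18 mm thick, 50 mm high, on the disc (153 to 203 mm above the counter), 34 mm from the turning axis, half-way between the directions of pegs 1 and 2. It spins freely on its pin, so a hand can lead it round without turning. Point on its axis, 187 mm above the counter
- carousel (a joint): Turn of the carousel in rad, growing anticlockwise seen from above. 0 is the start stop, 6.28 (one full turn on) the end stop; it cannot go beyond. Light friction (0.06 N m) holds it where it is left. It starts 0.15 to 1.2 off the start stop. At either stop the crank knob lies 45 degrees clockwise of the direction from the axis to the blower
- selector (a joint): Turn of the blower selector in rad, growing clockwise seen from above, end stops at 0 and 2.1. Marks at 0 (off, short bar mark), 0.7 (one dot), 1.4 (two dots), 2.1 (three dots); friction (0.03 N m) holds it where it is left. It starts somewhere from off to one dot
- selector_grip (a point): Blower selector: black knob with an upright grip bar, 44 x 12 mm, 26 mm high (54 to 80 mm above the counter), on a fixed grey box 110 x 80 x 45 mm. Point on the turning axis in the bar, 67 mm above the counter, turning with the knob; the bar lies along own x (the end with the white line, which points at the marks, at +x): pinch it along own y
- mortar: Not part of the job: white porcelain mortar, a bowl 100 mm across and 55 mm high; origin under its middle
- jar1: Not part of the job: amber glass jar, 52 mm across, 75 mm high; origin under its middle
- jar2: Not part of the job: white plastic jar, 52 mm across, 75 mm high; origin under its middle
- spatula: Not part of the job: spatula 170 mm long lying on the counter
- pillbox: Not part of the job: carton 90 x 60 x 30 mm; origin under its middle
Not all that is in view belongs to the job. Leave any red look-alike of the part that bears selector alone.

How it is judged:
By the outcome, as a careful person would: the job done as asked, in the order asked, and still so for the second after the job is handed in, with the robot touching nothing.
Of cup1, cup2, cup3, cup4 only 2 to 4 are there at a start; the rules pass over those that are not, and their reading is None.
At some moment in a run one of cup1, cup2, cup3, cup4 may be knocked a few centimetres aside while the robot is not near it.
It also fails if it takes over 210 s, if anything falls off the work surface, if the arm or the gripper's body presses on something with over 40 N, if the wrist force passes 120 N, or if a joint passes its speed limit or range.

## Working session

There is one attempt and no reset: what is moved stays moved. The work goes in short steps, Python scripts to look and compute and a tool call to move; the robot and the scene stay as the last step left them, time stands still between calls to the robot, and variables do not carry over. Pictures are saved under pics/ and viewed, about 12 in all and at most 16, crops included, and the job is handed in when it is done.

Besides the shell and the picture viewer there is one more tool, called by a JSON object that holds its "fn" and its "kwargs". arm_command: Moves the arm, as the interface text tells. Shifts and turns lie within -1 to 1; 1 stands for 8 cm of shift or pi/2 rad of turn. Its arguments: {"type":"object","properties":{"commands":{"type":"array","items":{"type":"number","minimum":-1,"maximum":1}},"squeeze":{"type":"number"}},"required":["commands"]}

```bash
mkdir -p pics; ls; cat > h.py <<'E'
from workcell import bot
import numpy as np, cv2
from scipy.spatial.transform import Rotation as R
def shot(name,fn,crop=None,scale=1):
    im=bot.get_image(name); f=im["frame"][:,:,::-1]
    np.savez('pics/'+fn+'.npz',K=im["camera_matrix"],T=im["pose"],f=f)
    if crop: x0,y0,x1,y1=crop; f=f[y0:y1,x0:x1]
    if scale!=1: f=cv2.resize(f,None,fx=scale,fy=scale,interpolation=cv2.INTER_CUBIC)
    cv2.imwrite('pics/'+fn+'.png',f)
def ray(fn,u,v,z):
    d=np.load('pics/'+fn+'.npz');K,T=d['K'],d['T']
    r=T[:3,:3]@np.linalg.inv(K)@[u,v,1];c=T[:3,3]
    return c+r*(z-c[2])/r[2]
def proj(fn,p):
    d=np.load('pics/'+fn+'.npz');K,T=d['K'],d['T']
    q=K@(T[:3,:3].T@(np.array(p)-T[:3,3]));return q[:2]/q[2]
def crop(fn,out,x0,y0,x1,y1,s):
    f=np.load('pics/'+fn+'.npz')['f'][y0:y1,x0:x1]
    cv2.imwrite('pics/'+out+'.png',cv2.resize(f,None,fx=s,fy=s,interpolation=cv2.INTER_CUBIC))
E
python3 - <<'E'
from h import *
shot('top','top0');shot('scene','scene0')
s=bot.get_state()
for k in s:print(k,np.round(s[k],3))
for n in('top0','scene0'):
    d=np.load(f'pics/{n}.npz');print(np.round(d['K'],1).tolist(),np.round(d['T'],3).tolist())
E
```

```text
pics
time 0.1
joint_pos [ 1.071  0.221  1.528 -0.     1.395 -0.126]
joint_vel [-0.002 -0.001 -0.003 -0.003 -0.    -0.001]
joint_torque [ 1.0000e-03 -4.9824e+01 -3.9055e+01 -0.0000e+00  6.0000e-03  0.0000e+00]
eef_pos [0.228 0.581 0.247]
tcp_rot [-3.14  -0.     2.768]
contact_force [0.456 0.3   0.261]
wrist_torque [-0.019 -0.035 -0.054]
opening 0.085
[[442.5, 0.0, 319.8], [0.0, 442.5, 234.5], [0.0, 0.0, 1.0]] [[-0.031, -0.998, 0.045, 0.475], [-0.999, 0.03, -0.018, -0.005], [0.016, -0.046, -0.999, 1.044], [0.0, 0.0, 0.0, 1.0]]
[[511.9, 0.0, 320.1], [0.0, 511.9, 238.8], [0.0, 0.0, 1.0]] [[0.044, 0.738, -0.674, 1.207], [0.999, -0.033, 0.029, -0.022], [-0.001, -0.675, -0.738, 0.892], [0.0, 0.0, 0.0, 1.0]]
```

View pics/top0.png

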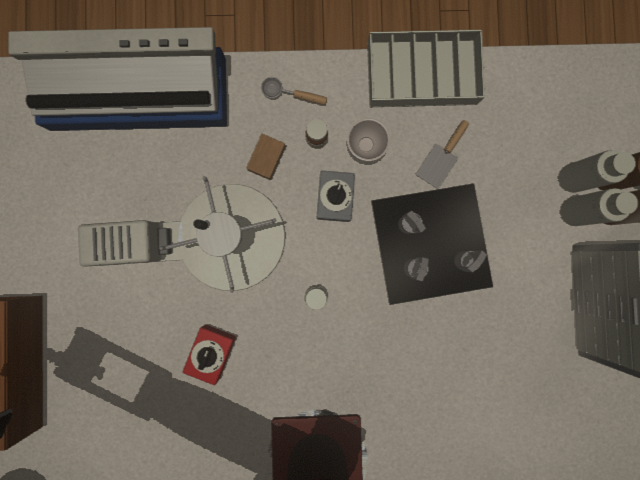

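View pics/scene0.png

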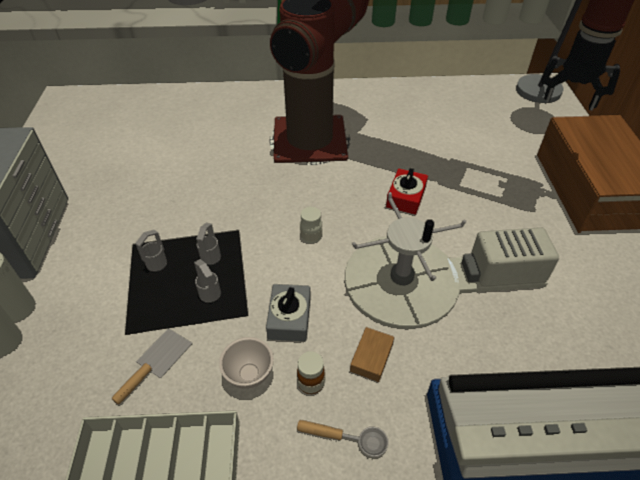

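Three cups are on the black mat, at top px (412,223), (418,268) and (470,261). The grey selector is at (336,196); the red look-alike at (208,356) is to be left alone. The carousel hub is at (218,234), its crank knob at (201,225), and the blower is on the left (+y). I'll take close crops of these next.

```bash
python3 - <<'E'
from h import *
f=np.load('pics/top0.npz')['f']
a=cv2.resize(f[190:300,380:500],None,fx=5,fy=5,interpolation=cv2.INTER_CUBIC)
cv2.imwrite('pics/c1.png',a)
b=cv2.resize(f[160:300,160:360],None,fx=4,fy=4,interpolation=cv2.INTER_CUBIC)
cv2.imwrite('pics/c2.png',b)
f=np.load('pics/scene0.npz')['f']
E
```

```text
(no output)
```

View pics/c1.png

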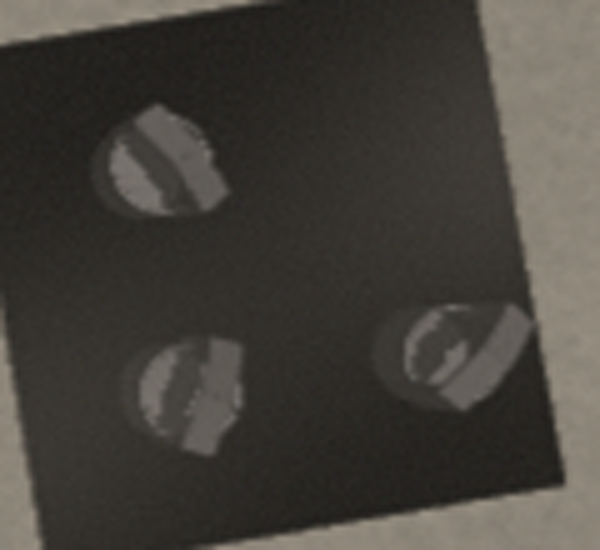

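View pics/c2.png

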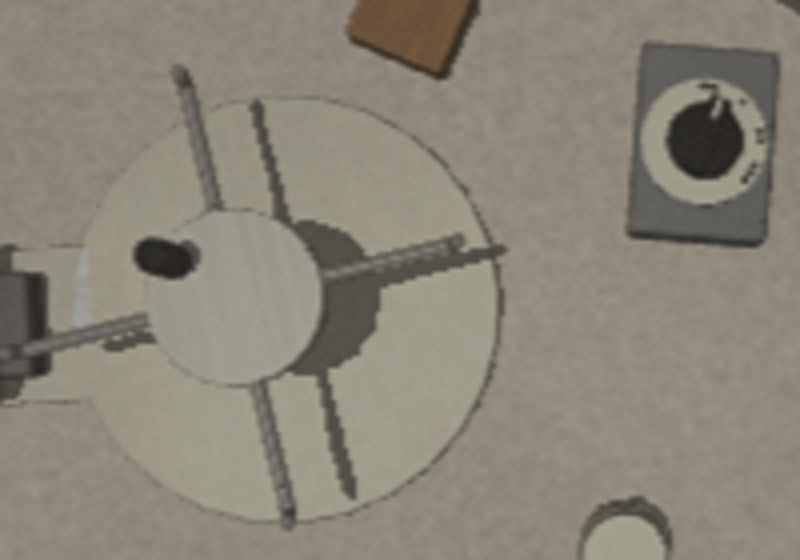

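```bash
python3 - <<'E'
from h import *
m=lambda c,z:ray('top0',380+c[0]/5-.4,190+c[1]/5-.4,z)[:2]
c=lambda q,z:ray('top0',160+q[0]/4-.4,160+q[1]/4-.4,z)[:2]
def ang(a,b): d=b-a;return np.degrees(np.arctan2(d[1],d[0]))
for n,a,b in(('A',(154,110),(219,200)),('B',(226,342),(200,452)),('C',(520,316),(456,402))):
    p,q=m(a,.095),m(b,.095);print(n,(p+q)/2,ang(q,p),np.linalg.norm(p-q))
hub=c((234,298),.153);foot=c((293,310),.015);print('hub',hub,foot)
for e in((182,72),(288,520),(460,242)):
    p=c(e,.157);print('peg',p,ang(hub,p),np.linalg.norm(p-hub))
for e,z in(((150,256),.203),):
    p=c(e,z);print('crank',p,ang(hub,p),np.linalg.norm(p-hub))
s=c((706,139),.08);print('sel',s,c((706,142),.054),'line',ang(c((704,142),.08),c((716,106),.08)))
for n,e in(('off',(707,87)),('1',(742,101)),('2',(760,134)),('3',(750,174))):print(n,ang(c((704,142),.054),c(e,.054)))
for n,e in(('jar2',(627,540)),('pill',(412,38))): print(n,c(e,.07))
# blower via px in full top image
bl=ray('top0',115,243,.1)[:2];print('blower',bl,ang(hub,bl),ang(foot,bl))
E
```

```text
A [ 0.54167344 -0.23211484] 33.755293779649634 0.0478001312114697
B [ 0.43722344 -0.23930228] -15.717959115962614 0.0485586347495991
C [ 0.44982162 -0.35884835] -39.227665454790376 0.04658624670144547
hub [0.52218392 0.18350572] [0.52155538 0.17872861]
peg [0.63644484 0.2063999 ] 11.330176736969358 0.11653197522279476
peg [0.41066882 0.15814117] -167.1858605162674 0.11436335385635692
peg [0.54671362 0.06917572] -77.89067057518777 0.11693184416293811
crank [0.54063639 0.21220182] 57.25773070609223 0.03411685008287266
sel [ 0.6055755  -0.06039524] [ 0.60740987 -0.06183894] line -20.18784062773855
off -4.958907500813462
1 -44.44775766436798
2 -83.46886875056133
3 -126.64680731307679
jar2 [ 0.38758734 -0.01056585]
pill [0.66773688 0.10001169]
blower [0.51264545 0.41258087] 92.38436350117637 92.18195331559961
```

```bash
cat >> h.py <<'E'
def plan(*tg,start=None):
    """targets (x,y,z,jawdeg); prints tool-frame shift /8cm and z turn /90deg per call"""
    if start is None:
        s=bot.get_state();p=np.array(s['eef_pos']);j=np.degrees(s['tcp_rot'][2])-90
        print('t',round(float(s['time']),2),'at',np.round(p,4),'jaw',round(j,1),'F',np.round(s['contact_force'],1),'open',round(float(s['opening']),4))
    else: p=np.array(start[:3],float);j=start[3]
    for t in tg:
        q=np.array(t[:3],float);dj=(t[3]-j+90)%180-90; print('->',t)
        n=1
        while True:
            pp,jj=p.copy(),j;out=[]
            for k in range(n):
                d=(q-pp)/(n-k);y=np.radians(jj+90);c,s_=np.cos(y),np.sin(y)
                # tool x=(c,s), y=(s,-c), z=down
                v=np.array([c*d[0]+s_*d[1],s_*d[0]-c*d[1],-d[2]])/.08
                out.append([*np.round(v,3),round(-dj/n/90,3)]);pp=pp+d;jj+=dj/n
            if np.abs(np.array(out)).max()<=.99: break
            n+=1
        for o in out:print('  ',[float(x) for x in o])
        p,j=q,j+dj
E
python3 - <<'E'
from h import *
plan((.45,-.359,.24,-39.2))
E
```

```text
t 0.1 at [0.2279 0.5814 0.2473] jaw 68.6 F [0.5 0.3 0.3] open 0.0854
-> (0.45, -0.359, 0.24, -39.2)
   [-0.529, -0.764, 0.007, -0.062]
   [-0.452, -0.811, 0.007, -0.062]
   [-0.372, -0.851, 0.007, -0.062]
   [-0.288, -0.883, 0.007, -0.062]
   [-0.201, -0.907, 0.007, -0.062]
   [-0.112, -0.922, 0.007, -0.062]
   [-0.022, -0.929, 0.007, -0.062]
   [0.068, -0.927, 0.007, -0.062]
   [0.157, -0.916, 0.007, -0.062]
   [0.245, -0.896, 0.007, -0.062]
   [0.331, -0.868, 0.007, -0.062]
   [0.413, -0.832, 0.007, -0.062]
   [0.492, -0.788, 0.007, -0.062]
```

```bash
sed -i 's/dj=(t\[3\]-j+90)%180-90/dj=t[3]-j/' h.py; python3 - <<'E'
from h import *
plan((.45,-.359,.24,-39.2))
E
```

```text
t 0.1 at [0.2279 0.5814 0.2473] jaw 68.6 F [0.5 0.3 0.3] open 0.0854
-> (0.45, -0.359, 0.24, -39.2)
   [-0.529, -0.764, 0.007, 0.092]
   [-0.634, -0.68, 0.007, 0.092]
   [-0.725, -0.581, 0.007, 0.092]
   [-0.801, -0.471, 0.007, 0.092]
   [-0.861, -0.35, 0.007, 0.092]
   [-0.902, -0.222, 0.007, 0.092]
   [-0.925, -0.09, 0.007, 0.092]
   [-0.928, 0.044, 0.007, 0.092]
   [-0.912, 0.178, 0.007, 0.092]
   [-0.877, 0.307, 0.007, 0.092]
   [-0.823, 0.431, 0.007, 0.092]
   [-0.753, 0.545, 0.007, 0.092]
   [-0.666, 0.648, 0.007, 0.092]
```

{"fn": "arm_command", "kwargs": {"commands": [-1,-0.529,-0.764,0,0,0,0.092,-1,-0.529,-0.764,0,0,0,0.092], "squeeze": 60}}

```text
time: 0.35
eef_pos: [0.2451, 0.5064, 0.2464]
tcp_rot: [-3.137, 0.0, 2.621]
contact_force: [1.0, 0.8, 0.3]
opening: 0.0853
```

{"fn": "arm_command", "kwargs": {"commands": [-1,-0.634,-0.68,0,0,0,0.092,-1,-0.634,-0.68,0,0,0,0.092]}}

```text
time: 0.6
eef_pos: [0.2626, 0.4349, 0.2478]
tcp_rot: [-3.14, 0.0, 2.477]
contact_force: [-0.5, 1.0, 0.0]
opening: 0.0853
```

{"fn": "arm_command", "kwargs": {"commands": [-1,-0.725,-0.581,0,0,0,0.092,-1,-0.725,-0.581,0,0,0,0.092]}}

```text
time: 0.85
eef_pos: [0.28, 0.3633, 0.2484]
tcp_rot: [3.141, 0.0, 2.333]
contact_force: [-0.3, -0.2, -0.8]
opening: 0.0854
```

{"fn": "arm_command", "kwargs": {"commands": [-1,-0.801,-0.471,0,0,0,0.092,-1,-0.801,-0.471,0,0,0,0.092]}}

```text
time: 1.1
eef_pos: [0.2973, 0.2913, 0.2487]
tcp_rot: [3.14, -0.0, 2.189]
contact_force: [0.5, 0.6, 0.1]
opening: 0.0858
```

{"fn": "arm_command", "kwargs": {"commands": [-1,-0.861,-0.35,0,0,0,0.092,-1,-0.861,-0.35,0,0,0,0.092]}}

```text
time: 1.35
eef_pos: [0.3147, 0.219, 0.2489]
tcp_rot: [3.14, -0.0, 2.044]
contact_force: [0.0, 0.5, -0.2]
opening: 0.0851
```

{"fn": "arm_command", "kwargs": {"commands": [-1,-0.902,-0.222,0,0,0,0.092,-1,-0.902,-0.222,0,0,0,0.092]}}

```text
time: 1.6
eef_pos: [0.332, 0.1466, 0.2488]
tcp_rot: [3.14, -0.0, 1.899]
contact_force: [-0.6, 0.3, 0.2]
opening: 0.0853
```

{"fn": "arm_command", "kwargs": {"commands": [-1,-0.925,-0.09,0,0,0,0.092,-1,-0.925,-0.09,0,0,0,0.092]}}

```text
time: 1.85
eef_pos: [0.3492, 0.0742, 0.2488]
tcp_rot: [3.14, -0.0, 1.755]
contact_force: [0.0, 0.0, 0.5]
opening: 0.0854
```

{"fn": "arm_command", "kwargs": {"commands": [-1,-0.928,0.044,0,0,0,0.092,-1,-0.928,0.044,0,0,0,0.092]}}

```text
time: 2.1
eef_pos: [0.3662, 0.002, 0.2486]
tcp_rot: [3.141, -0.0, 1.611]
contact_force: [0.2, 0.0, -0.3]
opening: 0.0855
```

{"fn": "arm_command", "kwargs": {"commands": [-1,-0.912,0.178,0,0,0,0.092,-1,-0.912,0.178,0,0,0,0.092]}}

```text
time: 2.35
eef_pos: [0.3834, -0.07, 0.2484]
tcp_rot: [3.141, -0.001, 1.468]
contact_force: [-0.4, 0.2, -1.1]
opening: 0.0857
```

{"fn": "arm_command", "kwargs": {"commands": [-1,-0.877,0.307,0,0,0,0.092,-1,-0.877,0.307,0,0,0,0.092]}}

```text
time: 2.6
eef_pos: [0.4007, -0.142, 0.2482]
tcp_rot: [-3.141, -0.001, 1.324]
contact_force: [-0.7, 0.2, -1.1]
opening: 0.0856
```

{"fn": "arm_command", "kwargs": {"commands": [-1,-0.823,0.431,0,0,0,0.092,-1,-0.823,0.431,0,0,0,0.092]}}

```text
time: 2.85
eef_pos: [0.4179, -0.214, 0.248]
tcp_rot: [-3.141, -0.001, 1.18]
contact_force: [-1.1, 0.0, 0.0]
opening: 0.0856
```

{"fn": "arm_command", "kwargs": {"commands": [-1,-0.753,0.545,0,0,0,0.092,-1,-0.753,0.545,0,0,0,0.092,-1,-0.753,0.545,0,0,0,0.092,-1,-0.753,0.545,0,0,0,0.092]}}

```text
time: 3.35
eef_pos: [0.4343, -0.2841, 0.2482]
tcp_rot: [-3.141, -0.001, 1.037]
contact_force: [0.1, 0.4, -0.4]
opening: 0.0854
```

```bash
python3 - <<'E'
from h import *
plan((.45,-.359,.16,-39.2),(.45,-.359,.077,-39.2))
shot('wrist','w0')
for n,c in(('A',(.542,-.232)),('B',(.437,-.239)),('C',(.450,-.359))):print(n,proj('w0',(*c,.104)))
d=np.load('pics/w0.npz');print(np.round(d['T'],3))
E
```

```text
t 3.35 at [ 0.4343 -0.2841  0.2482] jaw -30.6 F [ 0.1  0.4 -0.4] open 0.0854
-> (0.45, -0.359, 0.16, -39.2)
   [-0.353, 0.323, 0.551, 0.048]
   [-0.328, 0.348, 0.551, 0.048]
-> (0.45, -0.359, 0.077, -39.2)
   [0.0, 0.0, 0.519, -0.0]
   [0.0, 0.0, 0.519, -0.0]
A [418.98916381  88.73797156]
B [294.91345028 175.74544779]
C [387.12743901 296.7729522 ]
[[ 0.861 -0.49  -0.137  0.469]
 [-0.509 -0.828 -0.234 -0.225]
 [ 0.001  0.271 -0.962  0.373]
 [ 0.     0.     0.     1.   ]]
```

View pics/w0.png

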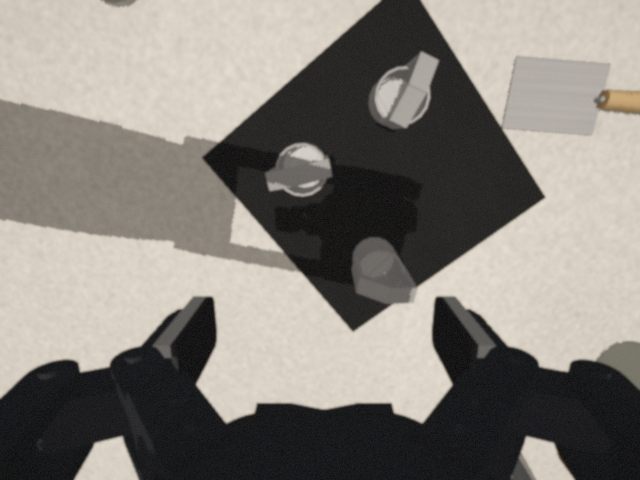

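```bash
python3 - <<'E'
from h import *
crop('w0','w0c',340,220,430,315,6)
for n,a,b in(('B',(268,183),(331,166)),('A',(430,56),(400,124))):
    p,q=ray('w0',*a,.094)[:2],ray('w0',*b,.094)[:2];d=q-p;print(n,(p+q)/2,np.degrees(np.arctan2(d[1],d[0])),np.linalg.norm(d))
E
```

```text
B [ 0.43914148 -0.24044228] -15.696500229424808 0.04980397025127065
A [ 0.54140263 -0.23189986] -142.6500094619493 0.048971884083949264
```

View pics/w0c.png

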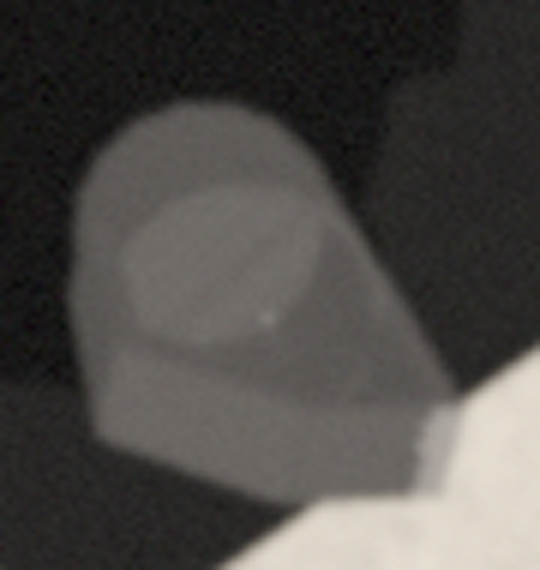

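```bash
python3 - <<'E'
from h import *
p,q=ray('w0',358,285.3,.092)[:2],ray('w0',414.5,294.2,.092)[:2];d=q-p;print((p+q)/2,np.degrees(np.arctan2(d[1],d[0])),np.linalg.norm(d))
E
```

```text
[ 0.45156403 -0.35898196] -40.202796162198396 0.04837509545108644
```

{"fn": "arm_command", "kwargs": {"commands": [-1,-0.353,0.33,0.551,0,0,0.05,-1,-0.353,0.33,0.551,0,0,0.05,-1,-0.353,0.33,0.551,0,0,0.05]}}

```text
time: 3.78
eef_pos: [0.4425, -0.323, 0.2047]
tcp_rot: [-3.141, -0.0, 0.957]
contact_force: [0.6, -0.5, 0.2]
opening: 0.0857
```

{"fn": "arm_command", "kwargs": {"commands": [-1,-0.328,0.355,0.551,0,0,0.05,-1,-0.328,0.355,0.551,0,0,0.05,-1,-0.328,0.355,0.551,0,0,0.05]}}

```text
time: 4.15
eef_pos: [0.451, -0.3614, 0.162]
tcp_rot: [3.14, -0.0, 0.878]
contact_force: [0.1, 0.6, 0.9]
opening: 0.0855
```

{"fn": "arm_command", "kwargs": {"commands": [-1,0,0,0.5,0,0,0,-1,0,0,0.519,0,0,0,-1,0,0,0.8,0,0,0,-1,0,0,0.99,0,0,0,-1,0,0,0.99,0,0,0,-1,0,0,0.99,0,0,0]}}

```text
time: 4.9
eef_pos: [0.4509, -0.3622, 0.0822]
tcp_rot: [3.14, 0.0, 0.877]
contact_force: [0.6, 0.1, -0.3]
opening: 0.0855
```

```bash
python3 - <<'E'
from h import *
plan((.451,-.359,.077,-39.7))
E
```

```text
t 4.9 at [ 0.4509 -0.3622  0.0822] jaw -39.8 F [ 0.6  0.1 -0.3] open 0.0855
-> (0.451, -0.359, 0.077, -39.7)
   [0.031, -0.025, 0.065, -0.001]
```

{"fn": "arm_command", "kwargs": {"commands": [-1,0.03,-0.025,0.065,0,0,0,0.3,0.03,-0.025,0.065,0,0,0,1,0.03,-0.025,0.065,0,0,0,1,0.03,-0.025,0.065,0,0,0,1,0.03,-0.025,0.065,0,0,0,1,0.03,-0.025,0.065,0,0,0,1,0.03,-0.025,0.065,0,0,0,1,0.03,-0.025,0.065,0,0,0,1,0.03,-0.025,0.065,0,0,0], "squeeze": 50}}

```text
time: 6.02
eef_pos: [0.4507, -0.359, 0.0761]
tcp_rot: [3.141, 0.0, 0.877]
contact_force: [1.0, -1.6, 4.3]
opening: 0.049
```

{"fn": "arm_command", "kwargs": {"commands": [1,0,0,-0.3,0,0,0,1,0,0,-0.7,0,0,0,1,0,0,-0.99,0,0,0,1,0,0,-0.99,0,0,0]}}

```text
time: 6.52
eef_pos: [0.4509, -0.3591, 0.1561]
tcp_rot: [3.139, 0.0, 0.877]
contact_force: [0.1, -0.5, -1.6]
opening: 0.0492
```

{"fn": "arm_command", "kwargs": {"commands": [1,0,0,-0.4,0,0,0,1,0,0,-0.75,0,0,0,1,0,0,-0.75,0,0,0,1,0,0,-0.75,0,0,0]}}

```text
time: 7.02
eef_pos: [0.4495, -0.3577, 0.2124]
tcp_rot: [-3.138, -0.0, 0.876]
contact_force: [-0.3, 0.5, -1.6]
opening: 0.0487
```

```bash
python3 - <<'E'
from h import *
h=np.array([.522,.182]);
def pt(a,r): return h+r*np.array([np.cos(np.radians(a)),np.sin(np.radians(a))])
p=pt(11.5,160);print(p)
p=pt(11.5,.16);q=pt(11.5,.088)
plan((.66,-.1,.215,-60),(*p,.21,-78.5))
plan((*p,.151,-78.5),(*q,.151,-78.5),(*q,.128,-78.5),start=(*p,.21,-78.5))
E
```

```text
[157.30995274  32.08086951]
t 7.03 at [ 0.4495 -0.3577  0.2124] jaw -39.8 F [-0.3  0.5 -1.6] open 0.0487
-> (0.66, -0.1, 0.215, -60)
   [0.832, -0.008, -0.007, 0.045]
   [0.829, -0.067, -0.007, 0.045]
   [0.823, -0.125, -0.007, 0.045]
   [0.812, -0.183, -0.007, 0.045]
   [0.797, -0.239, -0.007, 0.045]
-> (np.float64(0.6787879527393328), np.float64(0.21389886950675155), 0.21, -78.5)
   [0.541, -0.82, 0.016, 0.051]
   [0.473, -0.861, 0.016, 0.051]
   [0.402, -0.897, 0.016, 0.051]
   [0.329, -0.926, 0.016, 0.051]
-> (np.float64(0.6787879527393328), np.float64(0.21389886950675155), 0.151, -78.5)
   [0.0, 0.0, 0.737, -0.0]
-> (np.float64(0.608233374006633), np.float64(0.19954437822871335), 0.151, -78.5)
   [-0.9, -0.0, -0.0, -0.0]
-> (np.float64(0.608233374006633), np.float64(0.19954437822871335), 0.128, -78.5)
   [0.0, 0.0, 0.287, -0.0]
```

{"fn": "arm_command", "kwargs": {"commands": [1,0.416,-0.004,0,0,0,0.022,1,0.832,-0.008,-0.007,0,0,0.045]}}

```text
time: 7.28
eef_pos: [0.4917, -0.3059, 0.2126]
tcp_rot: [-3.137, 0.0, 0.803]
contact_force: [-0.5, -0.0, -0.8]
opening: 0.0492
```

{"fn": "arm_command", "kwargs": {"commands": [1,0.415,-0.034,0,0,0,0.022,1,0.829,-0.067,-0.007,0,0,0.045]}}

```text
time: 7.52
eef_pos: [0.534, -0.254, 0.2131]
tcp_rot: [-3.137, 0.001, 0.734]
contact_force: [-0.7, -0.2, -1.8]
opening: 0.0488
```

{"fn": "arm_command", "kwargs": {"commands": [1,0.412,-0.063,0,0,0,0.022,1,0.823,-0.125,-0.007,0,0,0.045]}}

```text
time: 7.78
eef_pos: [0.5761, -0.2025, 0.2136]
tcp_rot: [-3.138, 0.002, 0.663]
contact_force: [-0.1, 0.1, -1.3]
opening: 0.0492
```

{"fn": "arm_command", "kwargs": {"commands": [1,0.406,-0.092,0,0,0,0.022,1,0.812,-0.183,-0.007,0,0,0.045]}}

```text
time: 8.02
eef_pos: [0.6181, -0.151, 0.2141]
tcp_rot: [-3.138, 0.003, 0.593]
contact_force: [0.1, 0.2, -1.3]
opening: 0.0493
```

{"fn": "arm_command", "kwargs": {"commands": [1,0.4,-0.12,0,0,0,0.022,1,0.797,-0.239,-0.007,0,0,0.045]}}

```text
time: 8.28
eef_pos: [0.6603, -0.0996, 0.2145]
tcp_rot: [-3.138, 0.003, 0.522]
contact_force: [0.9, 0.4, -0.4]
opening: 0.0495
```

{"fn": "arm_command", "kwargs": {"commands": [1,0.27,-0.41,0,0,0,0.025,1,0.541,-0.82,0.016,0,0,0.051]}}

```text
time: 8.52
eef_pos: [0.6646, -0.0212, 0.2131]
tcp_rot: [-3.139, 0.004, 0.441]
contact_force: [0.8, 0.1, -1.6]
opening: 0.0494
```

{"fn": "arm_command", "kwargs": {"commands": [1,0.237,-0.43,0,0,0,0.025,1,0.473,-0.861,0.016,0,0,0.051]}}

```text
time: 8.78
eef_pos: [0.669, 0.0573, 0.212]
tcp_rot: [-3.14, 0.004, 0.361]
contact_force: [0.7, -0.4, -0.7]
opening: 0.0491
```

{"fn": "arm_command", "kwargs": {"commands": [1,0.201,-0.448,0,0,0,0.025,1,0.402,-0.897,0.016,0,0,0.051]}}

```text
time: 9.02
eef_pos: [0.6736, 0.1357, 0.2107]
tcp_rot: [-3.141, 0.004, 0.281]
contact_force: [-0.0, -0.1, -0.5]
opening: 0.0492
```

{"fn": "arm_command", "kwargs": {"commands": [1,0.165,-0.463,0,0,0,0.025,1,0.329,-0.926,0.016,0,0,0.051,1,0.329,-0.926,0.016,0,0,0.051,1,0.329,-0.926,0.016,0,0,0.051]}}

```text
time: 9.52
eef_pos: [0.6785, 0.2126, 0.2102]
tcp_rot: [3.141, 0.004, 0.203]
contact_force: [-0.4, -0.0, -1.8]
opening: 0.049
```

```bash
python3 - <<'E'
from h import *
plan((.679,.214,.153,-78.5))
shot('top','t1',(140,130,340,300),4)
shot('wrist','w1')
E
```

```text
t 9.53 at [0.6785 0.2126 0.2102] jaw -78.3 F [-0.4 -0.  -1.8] open 0.049
-> (0.679, 0.214, 0.153, -78.5)
   [0.009, -0.016, 0.715, 0.002]
```

View pics/w1.png

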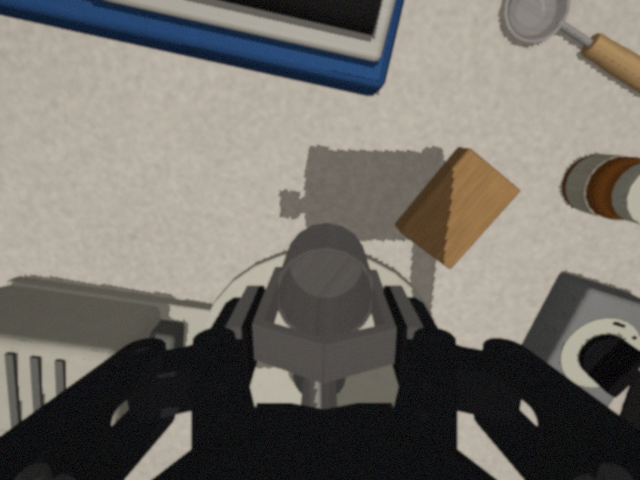

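Cup held squarely between the pads, with peg tip behind it at px (322,388), centred on the bail. Proceeding inwards.

{"fn": "arm_command", "kwargs": {"commands": [1,0,-0.015,0.36,0,0,0,1,0,-0.015,0.715,0,0,0,1,0,-0.015,0.715,0,0,0,1,0,-0.015,0.715,0,0,0]}}

```text
time: 10.12
eef_pos: [0.6799, 0.2135, 0.1565]
tcp_rot: [3.141, -0.001, 0.202]
contact_force: [0.5, 0.2, -0.3]
opening: 0.049
```

{"fn": "arm_command", "kwargs": {"commands": [1,-0.2,0,0,0,0,0,1,-0.4,0,0,0,0,0,1,-0.6,0,0,0,0,0,1,-0.8,0,0,0,0,0,1,-0.9,0,0,0,0,0,1,-0.9,0,0,0,0,0,1,-0.9,0,0,0,0,0]}}

```text
time: 11.0
eef_pos: [0.6095, 0.1998, 0.1561]
tcp_rot: [3.142, -0.001, 0.203]
contact_force: [-0.1, 0.7, -0.4]
opening: 0.0493
```

```bash
python3 - <<'E'
from h import *
plan((.608,.1995,.127,-78.5))
shot('scene','s1',(340,170,480,330),5)
for a in(11.5,):
  q=(.522+.088*np.cos(np.radians(a)),.182+.088*np.sin(np.radians(a)),.145);print(proj('s1',q))
E
```

```text
t 11.0 at [0.6095 0.1998 0.1561] jaw -78.4 F [-0.1  0.7 -0.4] open 0.0493
-> (0.608, 0.1995, 0.127, -78.5)
   [-0.019, -0.0, 0.364, 0.001]
[424.38547761 268.06946553]
```

View pics/s1.png

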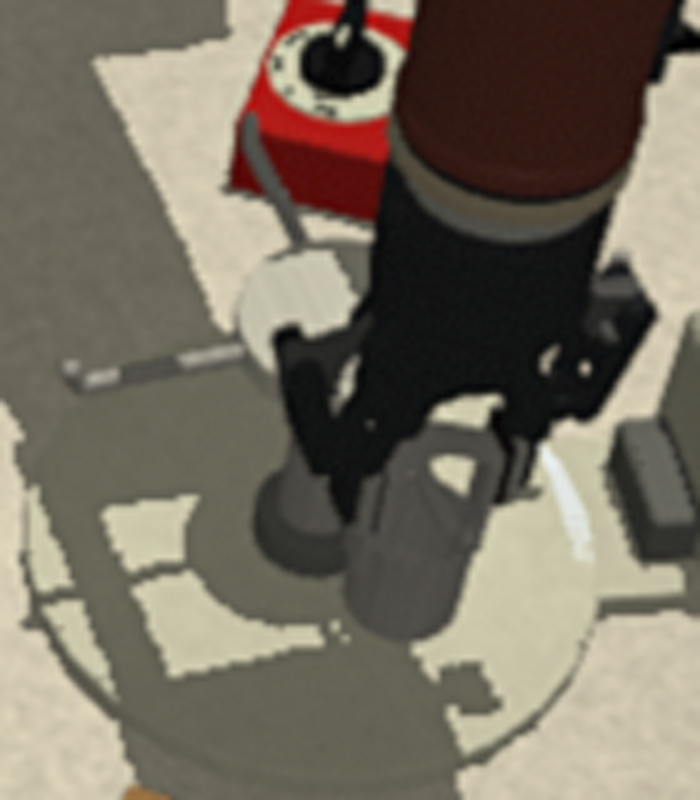

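{"fn": "arm_command", "kwargs": {"commands": [1,-0.019,0,0.12,0,0,0,1,-0.019,0,0.24,0,0,0,1,-0.019,0,0.34,0,0,0,1,-0.019,0,0.364,0,0,0,1,-0.019,0,0.364,0,0,0,1,-0.019,0,0.364,0,0,0]}}

```text
time: 11.8
eef_pos: [0.608, 0.1998, 0.1284]
tcp_rot: [-3.141, -0.002, 0.203]
contact_force: [-4.9, -0.4, 12.2]
opening: 0.0495
```

```bash
python3 - <<'E'
from h import *
plan((.608,.1995,.127,-78.5))
shot('scene','s2',(390,230,460,300),8)
E
```

```text
t 11.8 at [0.608  0.1998 0.1284] jaw -78.4 F [-4.9 -0.4 12.2] open 0.0495
-> (0.608, 0.1995, 0.127, -78.5)
   [-0.0, 0.004, 0.018, 0.001]
```

View pics/s2.png

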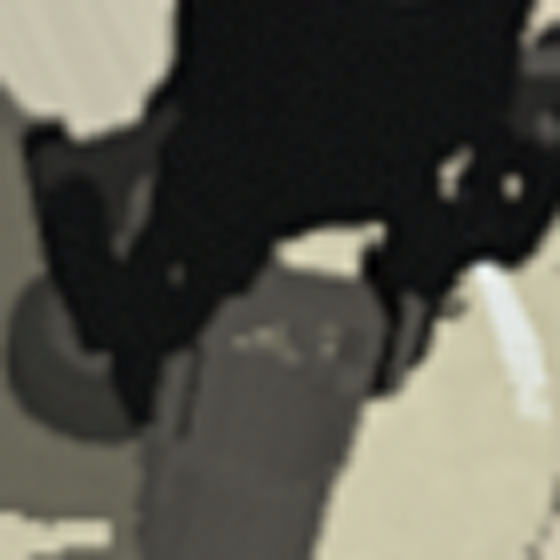

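Firm 12 N contact at exactly the expected hang height, so the bail's roof sits on the peg. Release and rise.

{"fn": "arm_command", "kwargs": {"commands": [1,0,0,-0.02,0,0,0,0.2,0,0,-0.02,0,0,0,-0.2,0,0,-0.02,0,0,0,-1,0,0,-0.02,0,0,0,-1,0,0,-0.02,0,0,0,-1,0,0,-0.02,0,0,0,-1,0,0,-0.02,0,0,0,-1,0,0,-0.02,0,0,0]}}

```text
time: 12.85
eef_pos: [0.6072, 0.1994, 0.1279]
tcp_rot: [3.142, -0.0, 0.203]
contact_force: [0.3, 0.0, 0.6]
opening: 0.0852
```

{"fn": "arm_command", "kwargs": {"commands": [-1,0,0,-0.4,0,0,0,-1,0,0,-0.95,0,0,0,-1,0,0,-0.95,0,0,0]}}

```text
time: 13.22
eef_pos: [0.61, 0.2, 0.2092]
tcp_rot: [3.141, -0.009, 0.203]
contact_force: [-0.6, -0.2, -0.0]
opening: 0.0852
```

{"fn": "arm_command", "kwargs": {"commands": [-1,0,0,-0.45,0,0,0,-1,0,0,-0.45,0,0,0,-1,0,0,-0.45,0,0,0]}}

```text
time: 13.6
eef_pos: [0.6068, 0.1993, 0.2388]
tcp_rot: [3.142, 0.001, 0.203]
contact_force: [-0.3, -0.5, -0.8]
opening: 0.0854
```

```bash
python3 - <<'E'
from h import *
shot('wrist','w2')
plan((.46,-.14,.25,-20),(.439,-.24,.165,-15.7),(.439,-.24,.077,-15.7))
E
```

```text
t 13.65 at [0.6065 0.1993 0.2382] jaw -78.4 F [-1.   0.3 -0.9] open 0.0851
-> (0.46, -0.14, 0.25, -20)
   [-0.529, 0.757, -0.03, -0.13]
   [-0.672, 0.634, -0.03, -0.13]
   [-0.786, 0.485, -0.03, -0.13]
   [-0.868, 0.316, -0.03, -0.13]
   [-0.914, 0.134, -0.03, -0.13]
-> (0.439, -0.24, 0.165, -15.7)
   [-0.632, 0.09, 0.531, -0.024]
   [-0.635, 0.067, 0.531, -0.024]
-> (0.439, -0.24, 0.077, -15.7)
   [0.0, 0.0, 0.55, -0.0]
   [0.0, 0.0, 0.55, -0.0]
```

View pics/w2.png

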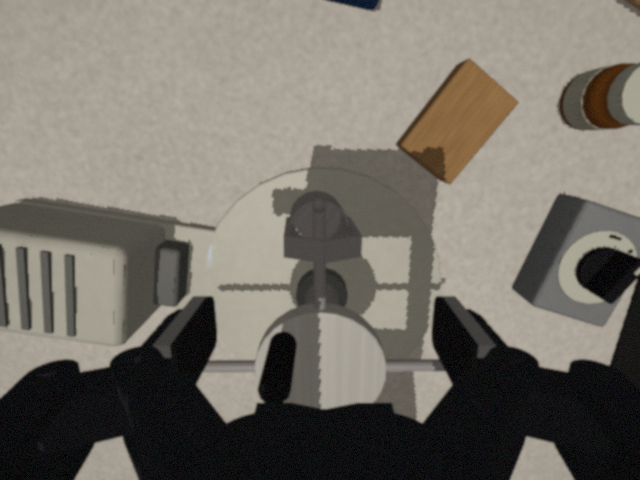

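{"fn": "arm_command", "kwargs": {"commands": [-1,0,0,-0.3,0,0,0,-1,-0.529,0.757,-0.3,0,0,-0.13,-1,-0.529,0.757,-0.3,0,0,-0.13,-1,-0.529,0.757,-0.3,0,0,-0.13]}}

```text
time: 14.15
eef_pos: [0.5775, 0.131, 0.2628]
tcp_rot: [-3.141, 0.001, 0.404]
contact_force: [0.0, 0.5, 0.3]
opening: 0.0851
```

{"fn": "arm_command", "kwargs": {"commands": [-1,-0.672,0.634,0,0,0,-0.13,-1,-0.672,0.634,0,0,0,-0.13]}}

```text
time: 14.4
eef_pos: [0.5481, 0.0628, 0.2631]
tcp_rot: [-3.141, 0.001, 0.612]
contact_force: [0.3, 0.6, -0.8]
opening: 0.0854
```

{"fn": "arm_command", "kwargs": {"commands": [-1,-0.786,0.485,0,0,0,-0.13,-1,-0.786,0.485,0,0,0,-0.13]}}

```text
time: 14.65
eef_pos: [0.519, -0.0051, 0.2634]
tcp_rot: [-3.141, 0.001, 0.816]
contact_force: [-0.4, -0.1, -0.4]
opening: 0.0855
```

{"fn": "arm_command", "kwargs": {"commands": [-1,-0.868,0.316,0,0,0,-0.13,-1,-0.868,0.316,0,0,0,-0.13]}}

```text
time: 14.9
eef_pos: [0.49, -0.0731, 0.2635]
tcp_rot: [-3.141, 0.0, 1.02]
contact_force: [-0.2, 0.3, -0.2]
opening: 0.0856
```

{"fn": "arm_command", "kwargs": {"commands": [-1,-0.914,0.134,0.12,0,0,-0.13,-1,-0.914,0.134,0.12,0,0,-0.13,-1,-0.914,0.134,0.12,0,0,-0.13,-1,-0.914,0.134,0.12,0,0,-0.13]}}

```text
time: 15.4
eef_pos: [0.4617, -0.1391, 0.2542]
tcp_rot: [-3.141, -0.001, 1.223]
contact_force: [-0.6, 0.1, -0.0]
opening: 0.0856
```

```bash
python3 - <<'E'
from h import *
shot('wrist','w3')
for n,c in(('A',(.542,-.232)),('B',(.439,-.24))):print(n,proj('w3',(*c,.098)))
plan((.439,-.24,.165,-15.7),(.439,-.24,.077,-15.7))
E
```

```text
A [450.53153622 294.33207109]
B [338.07672253 339.34886467]
t 15.45 at [ 0.4617 -0.1389  0.2543] jaw -19.9 F [-0.5  0.7  0. ] open 0.0853
-> (0.439, -0.24, 0.165, -15.7)
   [-0.643, 0.081, 0.558, -0.023]
   [-0.645, 0.058, 0.558, -0.023]
-> (0.439, -0.24, 0.077, -15.7)
   [0.0, 0.0, 0.55, -0.0]
   [0.0, 0.0, 0.55, -0.0]
```

View pics/w3.png

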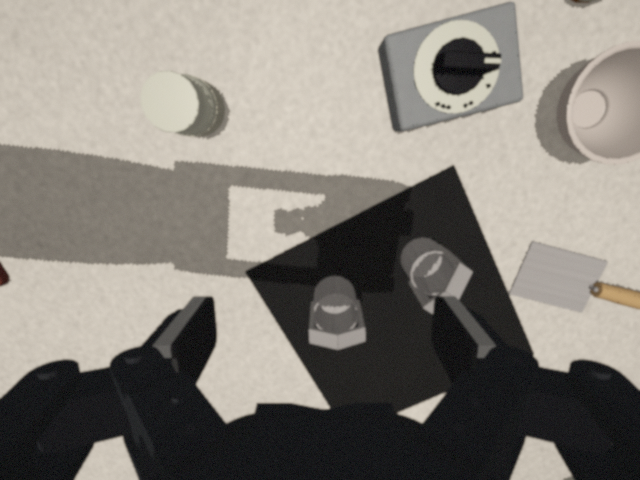

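{"fn": "arm_command", "kwargs": {"commands": [-1,-0.643,0.081,0.558,0,0,-0.023,-1,-0.643,0.081,0.558,0,0,-0.023,-1,-0.643,0.081,0.558,0,0,-0.023]}}

```text
time: 15.82
eef_pos: [0.45, -0.1898, 0.2095]
tcp_rot: [-3.141, -0.001, 1.259]
contact_force: [-0.1, -0.2, 1.1]
opening: 0.0855
```

{"fn": "arm_command", "kwargs": {"commands": [-1,-0.645,0.058,0.558,0,0,-0.023,-1,-0.645,0.058,0.558,0,0,-0.023,-1,-0.645,0.058,0.558,0,0,-0.023,-1,-0.645,0.058,0.558,0,0,-0.023]}}

```text
time: 16.32
eef_pos: [0.4395, -0.2405, 0.1666]
tcp_rot: [3.139, 0.001, 1.297]
contact_force: [-0.3, 0.9, 0.2]
opening: 0.0856
```

```bash
python3 - <<'E'
from h import *
plan((.439,-.24,.082,-15.7),(.439,-.24,.077,-15.7))
for n,a,b in(('B',(309,337),(366,333)),('A',(467,267),(437,301))):
    p,q=ray('w3',*a,.092)[:2],ray('w3',*b,.092)[:2];d=q-p;print(n,(p+q)/2,np.degrees(np.arctan2(d[1],d[0])),np.linalg.norm(d))
p,q=ray('w3',437,70,.08)[:2],ray('w3',498,60,.08)[:2];d=q-p;print('sel',(p+q)/2,np.degrees(np.arctan2(d[1],d[0])),np.linalg.norm(d),ray('w3',459,68,.056))
E
```

```text
t 16.32 at [ 0.4395 -0.2405  0.1666] jaw -15.7 F [-0.3  0.9  0.2] open 0.0856
-> (0.439, -0.24, 0.082, -15.7)
   [0.002, -0.004, 0.529, 0.0]
   [0.002, -0.004, 0.529, 0.0]
-> (0.439, -0.24, 0.077, -15.7)
   [0.0, 0.0, 0.063, -0.0]
B [ 0.43893305 -0.23923391] -15.45489402444152 0.05071983646407158
A [ 0.54657642 -0.22663379] -145.81119176386568 0.03850675162249834
sel [ 0.60486653 -0.06366613] -11.232621934691483 0.04580928587101779 [ 0.60748771 -0.06261688  0.056     ]
```

{"fn": "arm_command", "kwargs": {"commands": [-1,0,0,0.5,0,0,0,-1,0,0,0.95,0,0,0,-1,0,0,0.97,0,0,0,-1,0,0,0.97,0,0,0]}}

```text
time: 16.82
eef_pos: [0.4394, -0.2412, 0.0891]
tcp_rot: [3.14, 0.001, 1.297]
contact_force: [0.6, 0.3, 0.6]
opening: 0.0857
```

{"fn": "arm_command", "kwargs": {"commands": [-1,0,0,0.14,0,0,0,0.3,0,0,0.14,0,0,0,1,0,0,0.14,0,0,0,1,0,0,0.14,0,0,0,1,0,0,0.14,0,0,0,1,0,0,0.14,0,0,0,1,0,0,0.14,0,0,0,1,0,0,0.14,0,0,0]}}

```text
time: 17.82
eef_pos: [0.4384, -0.2413, 0.0769]
tcp_rot: [3.141, 0.0, 1.296]
contact_force: [-2.0, 1.7, 5.5]
opening: 0.0492
```

```bash
python3 - <<'E'
from h import *
plan()
p=(.522-.15*.98,.182-.15*.1994)
plan((.439,-.24,.21,-15.7),(*p,.21,-78.5),start=(.439,-.24,.077,-15.7))
E
```

```text
t 17.82 at [ 0.4384 -0.2413  0.0769] jaw -15.7 F [-2.   1.7  5.5] open 0.0492
-> (0.439, -0.24, 0.21, -15.7)
   [0.0, 0.0, -0.831, -0.0]
   [0.0, 0.0, -0.831, -0.0]
-> (0.375, 0.15209, 0.21, -78.5)
   [0.9, -0.419, -0.0, 0.14]
   [0.788, -0.605, -0.0, 0.14]
   [0.637, -0.762, -0.0, 0.14]
   [0.456, -0.882, -0.0, 0.14]
   [0.254, -0.96, -0.0, 0.14]
```

{"fn": "arm_command", "kwargs": {"commands": [1,0,0,-0.3,0,0,0,1,0,0,-0.83,0,0,0,1,0,0,-0.83,0,0,0]}}

```text
time: 18.2
eef_pos: [0.4405, -0.2427, 0.1461]
tcp_rot: [3.135, 0.003, 1.296]
contact_force: [-0.1, 0.3, -1.2]
opening: 0.0489
```

{"fn": "arm_command", "kwargs": {"commands": [1,0,0,-0.42,0,0,0,1,0,0,-0.83,0,0,0,1,0,0,-0.83,0,0,0]}}

```text
time: 18.58
eef_pos: [0.4395, -0.2419, 0.2107]
tcp_rot: [3.137, 0.002, 1.296]
contact_force: [1.0, 0.4, -0.5]
opening: 0.049
```

{"fn": "arm_command", "kwargs": {"commands": [1,0.45,-0.21,0,0,0,0.07,1,0.9,-0.419,0,0,0,0.14]}}

```text
time: 18.82
eef_pos: [0.4243, -0.1614, 0.2065]
tcp_rot: [-3.138, -0.0, 1.071]
contact_force: [0.3, 0.2, -0.6]
opening: 0.0494
```

{"fn": "arm_command", "kwargs": {"commands": [1,0.394,-0.303,0,0,0,0.07,1,0.788,-0.605,0,0,0,0.14]}}

```text
time: 19.08
eef_pos: [0.4115, -0.0826, 0.2066]
tcp_rot: [-3.139, 0.001, 0.852]
contact_force: [0.0, -0.0, -0.8]
opening: 0.0492
```

{"fn": "arm_command", "kwargs": {"commands": [1,0.318,-0.381,0,0,0,0.07,1,0.637,-0.762,0,0,0,0.14]}}

```text
time: 19.32
eef_pos: [0.3988, -0.0043, 0.2067]
tcp_rot: [-3.139, 0.002, 0.632]
contact_force: [1.3, 0.3, -1.6]
opening: 0.0491
```

{"fn": "arm_command", "kwargs": {"commands": [1,0.228,-0.441,0,0,0,0.07,1,0.456,-0.882,0,0,0,0.14]}}

```text
time: 19.58
eef_pos: [0.3863, 0.0739, 0.2068]
tcp_rot: [-3.14, 0.002, 0.412]
contact_force: [0.4, -0.1, -0.2]
opening: 0.0496
```

{"fn": "arm_command", "kwargs": {"commands": [1,0.127,-0.48,0,0,0,0.07,1,0.254,-0.96,0,0,0,0.14,1,0.254,-0.96,0,0,0,0.14,1,0.254,-0.96,0,0,0,0.14]}}

```text
time: 20.08
eef_pos: [0.3745, 0.1507, 0.2075]
tcp_rot: [3.141, 0.002, 0.198]
contact_force: [-0.0, 0.4, -1.2]
opening: 0.0494
```

```bash
python3 - <<'E'
from h import *
p=(.375,.152);q=(.522-.088*.98,.182-.088*.1994)
plan((*p,.153,-78.5)); plan((*q,.153,-78.5),start=(*p,.153,-78.5))
shot('scene','s3',(340,170,480,280),5)
E
```

```text
t 20.07 at [0.3745 0.1507 0.2075] jaw -78.6 F [-0.   0.4 -1.2] open 0.0494
-> (0.375, 0.152, 0.153, -78.5)
   [0.01, -0.014, 0.681, -0.001]
-> (0.43576000000000004, 0.1644528, 0.153, -78.5)
   [0.775, -0.001, -0.0, -0.0]
```

View pics/s3.png

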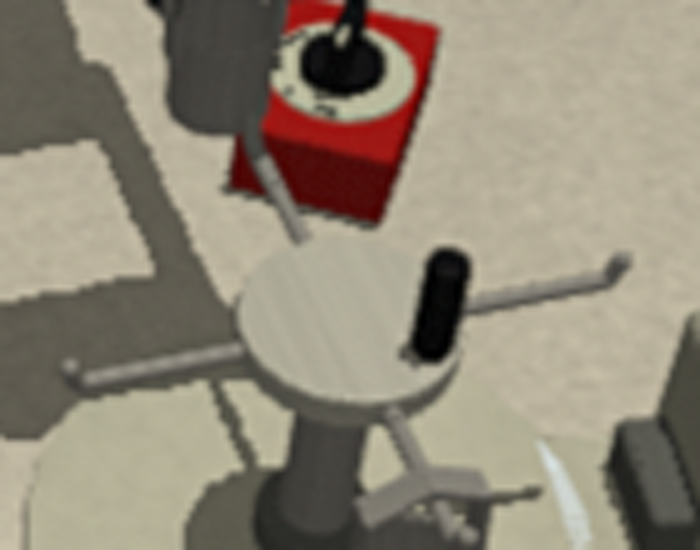

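Cup one hangs correctly on its peg, and the carousel has not moved. Now the second cup goes in.

{"fn": "arm_command", "kwargs": {"commands": [1,0.01,-0.012,0.34,0,0,0,1,0.01,-0.012,0.681,0,0,0,1,0.01,-0.012,0.681,0,0,0,1,0.01,-0.012,0.681,0,0,0]}}

```text
time: 20.62
eef_pos: [0.3764, 0.1517, 0.1553]
tcp_rot: [3.141, -0.001, 0.195]
contact_force: [0.5, 1.0, 0.2]
opening: 0.0493
```

{"fn": "arm_command", "kwargs": {"commands": [1,0.2,0,0,0,0,0,1,0.4,0,0,0,0,0,1,0.6,0,0,0,0,0,1,0.775,0,0,0,0,0,1,0.775,0,0,0,0,0,1,0.775,0,0,0,0,0]}}

```text
time: 21.38
eef_pos: [0.4363, 0.1643, 0.1546]
tcp_rot: [3.142, 0.0, 0.196]
contact_force: [-0.8, 0.3, -1.5]
opening: 0.0496
```

```bash
python3 - <<'E'
from h import *
plan((.436,.164,.127,-78.5))
E
```

```text
t 21.38 at [0.4363 0.1643 0.1546] jaw -78.7 F [-0.8  0.3 -1.5] open 0.0496
-> (0.436, 0.164, 0.127, -78.5)
   [-0.004, 0.003, 0.345, -0.003]
```

{"fn": "arm_command", "kwargs": {"commands": [1,0,0,0.12,0,0,0,1,0,0,0.24,0,0,0,1,0,0,0.33,0,0,0,1,0,0,0.345,0,0,0,1,0,0,0.345,0,0,0,1,0,0,0.345,0,0,0]}}

```text
time: 22.12
eef_pos: [0.4372, 0.1648, 0.1285]
tcp_rot: [-3.141, -0.001, 0.197]
contact_force: [-4.7, 0.2, 12.3]
opening: 0.0491
```

{"fn": "arm_command", "kwargs": {"commands": [1,0,0,-0.02,0,0,0,0.2,0,0,-0.02,0,0,0,-0.2,0,0,-0.02,0,0,0,-1,0,0,-0.02,0,0,0,-1,0,0,-0.02,0,0,0,-1,0,0,-0.02,0,0,0,-1,0,0,-0.02,0,0,0,-1,0,0,-0.02,0,0,0]}}

```text
time: 23.12
eef_pos: [0.4366, 0.1643, 0.1286]
tcp_rot: [3.142, -0.0, 0.196]
contact_force: [-0.1, -0.2, -0.1]
opening: 0.0855
```

{"fn": "arm_command", "kwargs": {"commands": [-1,0,0,-0.4,0,0,0,-1,0,0,-0.95,0,0,0,-1,0,0,-0.95,0,0,0]}}

```text
time: 23.5
eef_pos: [0.4392, 0.1649, 0.2086]
tcp_rot: [3.142, -0.008, 0.196]
contact_force: [-0.3, -0.3, 0.5]
opening: 0.0853
```

{"fn": "arm_command", "kwargs": {"commands": [-1,0,0,-0.6,0,0,0,-1,0,0,-0.6,0,0,0,-1,0,0,-0.6,0,0,0]}}

```text
time: 23.88
eef_pos: [0.4362, 0.1643, 0.2515]
tcp_rot: [-3.142, 0.001, 0.196]
contact_force: [0.8, 0.5, -0.6]
opening: 0.0852
```

```bash
python3 - <<'E'
from h import *
plan((.525,-.15,.25,30))
E
```

```text
t 23.88 at [0.4362 0.1643 0.2515] jaw -78.7 F [ 0.8  0.5 -0.6] open 0.0852
-> (0.525, -0.15, 0.25, 30)
   [0.064, 0.814, 0.004, -0.242]
   [-0.242, 0.78, 0.004, -0.242]
   [-0.514, 0.635, 0.004, -0.242]
   [-0.712, 0.399, 0.004, -0.242]
   [-0.809, 0.107, 0.004, -0.242]
```

{"fn": "arm_command", "kwargs": {"commands": [-1,0.064,0.814,0,0,0,-0.242,-1,0.064,0.814,0,0,0,-0.242,-1,0.064,0.814,0,0,0,-0.242]}}

```text
time: 24.25
eef_pos: [0.4536, 0.1007, 0.2507]
tcp_rot: [-3.14, 0.003, 0.575]
contact_force: [0.3, 0.8, -0.2]
opening: 0.0853
```

{"fn": "arm_command", "kwargs": {"commands": [-1,-0.242,0.78,0,0,0,-0.242,-1,-0.242,0.78,0,0,0,-0.242,-1,-0.242,0.78,0,0,0,-0.242]}}

```text
time: 24.62
eef_pos: [0.4716, 0.0387, 0.2515]
tcp_rot: [-3.14, 0.001, 0.953]
contact_force: [0.5, 0.3, -0.5]
opening: 0.0854
```

{"fn": "arm_command", "kwargs": {"commands": [-1,-0.514,0.635,0,0,0,-0.242,-1,-0.514,0.635,0,0,0,-0.242,-1,-0.514,0.635,0,0,0,-0.242]}}

```text
time: 25.0
eef_pos: [0.4897, -0.0236, 0.2519]
tcp_rot: [-3.14, -0.0, 1.332]
contact_force: [-0.9, -0.7, 0.3]
opening: 0.0853
```

{"fn": "arm_command", "kwargs": {"commands": [-1,-0.712,0.399,0,0,0,-0.242,-1,-0.712,0.399,0,0,0,-0.242,-1,-0.712,0.399,0,0,0,-0.242]}}

```text
time: 25.38
eef_pos: [0.5076, -0.0861, 0.2521]
tcp_rot: [-3.141, -0.001, 1.712]
contact_force: [-0.2, 0.9, 0.1]
opening: 0.0852
```

{"fn": "arm_command", "kwargs": {"commands": [-1,-0.809,0.107,0,0,0,-0.242,-1,-0.809,0.107,0,0,0,-0.242,-1,-0.809,0.107,0,0,0,-0.242,-1,-0.809,0.107,0,0,0,-0.242,-1,-0.809,0.107,0,0,0,-0.242]}}

```text
time: 26.0
eef_pos: [0.5256, -0.1487, 0.2526]
tcp_rot: [3.141, -0.0, 2.095]
contact_force: [-0.1, 0.7, 0.3]
opening: 0.0855
```

```bash
python3 - <<'E'
from h import *
shot('wrist','w4',(180,130,480,400),2)
print(proj('w4',(.5415,-.232,.098)))
plan((.5415,-.232,.16,35.5))
E
```

```text
[290.96533205 316.30758281]
t 26.05 at [ 0.5256 -0.1489  0.2527] jaw 30.1 F [-0.4 -0.2 -0.2] open 0.0854
-> (0.5415, -0.232, 0.16, 35.5)
   [-0.499, -0.175, 0.579, -0.03]
   [-0.49, -0.198, 0.579, -0.03]
```

View pics/w4.png

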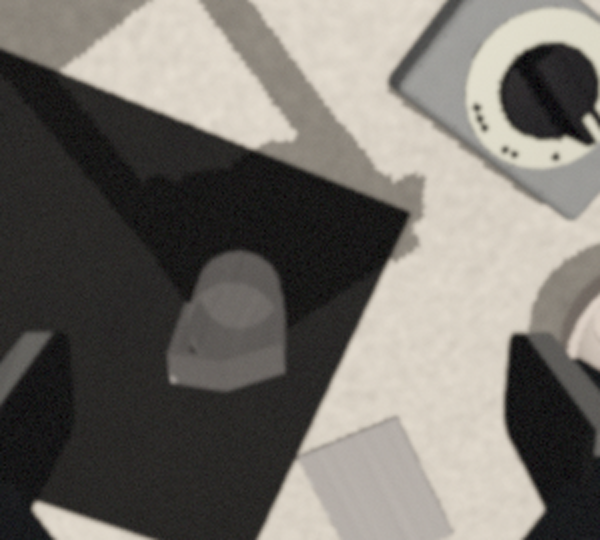

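```bash
python3 - <<'E'
from h import *
p,q=ray('w4',264,313.5,.092)[:2],ray('w4',323,309.5,.092)[:2];d=q-p;c=(p+q)/2;a=np.degrees(np.arctan2(d[1],d[0]));print(c,a,np.linalg.norm(d))
plan((*np.round(c,3),.165,round(a,1)))
E
```

```text
[ 0.54223711 -0.22993718] 34.29602589718715 0.05133731810258985
t 26.05 at [ 0.5256 -0.1489  0.2527] jaw 30.1 F [-0.4 -0.2 -0.2] open 0.0854
-> (np.float64(0.542), np.float64(-0.23), 0.165, np.float64(34.3))
   [-0.49, -0.166, 0.548, -0.023]
   [-0.484, -0.184, 0.548, -0.023]
```

{"fn": "arm_command", "kwargs": {"commands": [-1,-0.493,-0.168,0.548,0,0,-0.024,-1,-0.493,-0.168,0.548,0,0,-0.024,-1,-0.493,-0.168,0.548,0,0,-0.024]}}

```text
time: 26.42
eef_pos: [0.5339, -0.1903, 0.2089]
tcp_rot: [3.141, -0.001, 2.133]
contact_force: [-0.6, 0.9, 0.2]
opening: 0.0853
```

{"fn": "arm_command", "kwargs": {"commands": [-1,-0.487,-0.185,0.548,0,0,-0.024,-1,-0.487,-0.185,0.548,0,0,-0.024,-1,-0.487,-0.185,0.548,0,0,-0.024,-1,-0.487,-0.185,0.548,0,0,-0.024]}}

```text
time: 26.92
eef_pos: [0.5433, -0.2311, 0.1672]
tcp_rot: [3.14, 0.003, 2.173]
contact_force: [0.7, -0.0, 0.2]
opening: 0.0855
```

{"fn": "arm_command", "kwargs": {"commands": [-1,0,0,0.5,0,0,0,-1,0,0,0.95,0,0,0,-1,0,0,0.97,0,0,0,-1,0,0,0.97,0,0,0]}}

```text
time: 27.42
eef_pos: [0.5433, -0.2317, 0.0893]
tcp_rot: [3.14, 0.002, 2.173]
contact_force: [-0.0, -0.2, -1.0]
opening: 0.0853
```

```bash
python3 - <<'E'
from h import *
plan((.542,-.2305,.077,34.4))
E
```

```text
t 27.43 at [ 0.5433 -0.2317  0.0893] jaw 34.5 F [-0.  -0.2 -1. ] open 0.0853
-> (0.542, -0.2305, 0.077, 34.4)
   [0.022, -0.005, 0.154, 0.001]
```

{"fn": "arm_command", "kwargs": {"commands": [-1,0.02,0,0.15,0,0,0,0.3,0.02,0,0.15,0,0,0,1,0.02,0,0.15,0,0,0,1,0.02,0,0.15,0,0,0,1,0.02,0,0.15,0,0,0,1,0.02,0,0.15,0,0,0,1,0.02,0,0.15,0,0,0,1,0.02,0,0.15,0,0,0]}}

```text
time: 28.42
eef_pos: [0.5417, -0.2305, 0.0759]
tcp_rot: [3.141, 0.001, 2.172]
contact_force: [-0.3, -0.7, 5.9]
opening: 0.0491
```

{"fn": "arm_command", "kwargs": {"commands": [1,0,0,-0.3,0,0,0,1,0,0,-0.83,0,0,0,1,0,0,-0.83,0,0,0]}}

```text
time: 28.8
eef_pos: [0.5432, -0.2313, 0.145]
tcp_rot: [3.139, 0.005, 2.173]
contact_force: [0.5, -0.2, -0.7]
opening: 0.0492
```

{"fn": "arm_command", "kwargs": {"commands": [1,0,0,-0.42,0,0,0,1,0,0,-0.83,0,0,0,1,0,0,-0.83,0,0,0,1,0,0,-0.83,0,0,0]}}

```text
time: 29.3
eef_pos: [0.5403, -0.2297, 0.206]
tcp_rot: [-3.14, -0.003, 2.172]
contact_force: [-0.5, 0.7, -1.0]
opening: 0.0492
```

```bash
python3 - <<'E'
from h import *
plan((.553,.030,.21,11.5))
plan((.553,.030,.153,11.5),(.5395,.0958,.153,11.5),start=(.553,.030,.21,11.5))
E
```

```text
t 29.3 at [ 0.5403 -0.2297  0.206 ] jaw 34.5 F [-0.5  0.7 -1. ] open 0.0492
-> (0.553, 0.03, 0.21, 11.5)
   [0.647, 0.492, -0.013, 0.064]
   [0.693, 0.425, -0.013, 0.064]
   [0.732, 0.353, -0.013, 0.064]
   [0.763, 0.278, -0.013, 0.064]
-> (0.553, 0.03, 0.153, 11.5)
   [0.0, 0.0, 0.712, -0.0]
-> (0.5395, 0.0958, 0.153, 11.5)
   [0.84, -0.001, -0.0, -0.0]
```

{"fn": "arm_command", "kwargs": {"commands": [1,0.323,0.246,0,0,0,0.032,1,0.647,0.492,-0.013,0,0,0.064]}}

```text
time: 29.55
eef_pos: [0.543, -0.1643, 0.2062]
tcp_rot: [-3.139, -0.004, 2.069]
contact_force: [0.7, 0.5, -1.4]
opening: 0.0489
```

{"fn": "arm_command", "kwargs": {"commands": [1,0.346,0.212,0,0,0,0.032,1,0.693,0.425,-0.013,0,0,0.064]}}

```text
time: 29.8
eef_pos: [0.5462, -0.0989, 0.2073]
tcp_rot: [-3.138, -0.003, 1.97]
contact_force: [0.8, 0.1, -1.5]
opening: 0.049
```

{"fn": "arm_command", "kwargs": {"commands": [1,0.366,0.176,0,0,0,0.032,1,0.732,0.353,-0.013,0,0,0.064]}}

```text
time: 30.05
eef_pos: [0.5493, -0.034, 0.2084]
tcp_rot: [-3.138, -0.002, 1.869]
contact_force: [-0.3, 1.4, -0.8]
opening: 0.0492
```

{"fn": "arm_command", "kwargs": {"commands": [1,0.38,0.139,0,0,0,0.032,1,0.763,0.278,-0.013,0,0,0.064,1,0.763,0.278,-0.013,0,0,0.064,1,0.763,0.278,-0.013,0,0,0.064,1,0.763,0.278,-0.013,0,0,0.064]}}

```text
time: 30.68
eef_pos: [0.5536, 0.0287, 0.2114]
tcp_rot: [-3.14, -0.0, 1.77]
contact_force: [-0.7, -0.2, -0.9]
opening: 0.0491
```

```bash
python3 - <<'E'
from h import *
plan((.553,.030,.153,11.5))
shot('scene','s4')
# verify left peg tip hasn't moved: compare patches with s3
a=np.load('pics/s3.npz')['f'];b=np.load('pics/scene0.npz')['f'];c=np.load('pics/s4.npz')['f']
for n,(u,v) in(('Ntip',(430,276)),('Stip',(355,244)),('crank',(428,231)),('Wtip',(390,196)),('Etip',(464,223))):
    t=a[v-7:v+8,u-7:u+8];r=cv2.matchTemplate(c[v-17:v+18,u-17:u+18],t,cv2.TM_CCOEFF_NORMED);_,m,_,l=cv2.minMaxLoc(r);print(n,round(m,2),l[0]-10,l[1]-10)
E
```

```text
t 30.68 at [0.5536 0.0287 0.2114] jaw 11.4 F [-0.7 -0.2 -0.9] open 0.0491
-> (0.553, 0.03, 0.153, 11.5)
   [0.018, -0.004, 0.73, -0.001]
Ntip 0.96 0 0
Stip 0.34 -10 -10
crank 1.0 0 0
Wtip 0.63 0 -1
Etip 0.97 0 0
```

The carousel is unmoved: crank and peg tips match to the pixel. S tip is hidden by the held cup. Inserting.

{"fn": "arm_command", "kwargs": {"commands": [1,0.015,0,0.36,0,0,0,1,0.015,0,0.73,0,0,0,1,0.015,0,0.73,0,0,0,1,0.015,0,0.73,0,0,0]}}

```text
time: 31.22
eef_pos: [0.5544, 0.0302, 0.1549]
tcp_rot: [3.141, 0.0, 1.77]
contact_force: [1.1, 0.1, -0.8]
opening: 0.0492
```

{"fn": "arm_command", "kwargs": {"commands": [1,0.2,0,0,0,0,0,1,0.4,0,0,0,0,0,1,0.6,0,0,0,0,0,1,0.8,0,0,0,0,0,1,0.83,0,0,0,0,0,1,0.83,0,0,0,0,0,1,0.83,0,0,0,0,0]}}

```text
time: 32.1
eef_pos: [0.5407, 0.0954, 0.1538]
tcp_rot: [-3.142, 0.0, 1.77]
contact_force: [0.6, -1.0, -0.4]
opening: 0.0491
```

```bash
python3 - <<'E'
from h import *
plan((.5395,.0958,.127,11.5))
E
```

```text
t 32.1 at [0.5407 0.0954 0.1538] jaw 11.4 F [ 0.6 -1.  -0.4] open 0.0491
-> (0.5395, 0.0958, 0.127, 11.5)
   [0.008, -0.013, 0.335, -0.001]
```

{"fn": "arm_command", "kwargs": {"commands": [1,0,-0.012,0.12,0,0,0,1,0,-0.012,0.24,0,0,0,1,0,-0.012,0.32,0,0,0,1,0,-0.012,0.335,0,0,0,1,0,-0.012,0.335,0,0,0,1,0,-0.012,0.335,0,0,0]}}

```text
time: 32.85
eef_pos: [0.5412, 0.0955, 0.1283]
tcp_rot: [3.138, 0.001, 1.77]
contact_force: [0.4, -0.0, 6.2]
opening: 0.0491
```

```bash
python3 - <<'E'
from h import *
plan()
E
```

```text
t 32.85 at [0.5412 0.0955 0.1283] jaw 11.4 F [ 0.4 -0.   6.2] open 0.0491
```

{"fn": "arm_command", "kwargs": {"commands": [1,0,0,-0.02,0,0,0,0.2,0,0,-0.02,0,0,0,-0.2,0,0,-0.02,0,0,0,-1,0,0,-0.02,0,0,0,-1,0,0,-0.02,0,0,0,-1,0,0,-0.02,0,0,0,-1,0,0,-0.02,0,0,0,-1,0,0,-0.02,0,0,0]}}

```text
time: 33.85
eef_pos: [0.5396, 0.0956, 0.1286]
tcp_rot: [3.142, -0.0, 1.77]
contact_force: [0.6, 0.4, -0.1]
opening: 0.0856
```

{"fn": "arm_command", "kwargs": {"commands": [-1,0,0,-0.4,0,0,0,-1,0,0,-0.95,0,0,0,-1,0,0,-0.95,0,0,0]}}

```text
time: 34.22
eef_pos: [0.5423, 0.0957, 0.2091]
tcp_rot: [3.134, 0.001, 1.77]
contact_force: [0.4, 0.1, 0.7]
opening: 0.0853
```

{"fn": "arm_command", "kwargs": {"commands": [-1,0,0,-0.6,0,0,0,-1,0,0,-0.6,0,0,0,-1,0,0,-0.6,0,0,0,-1,0,0,-0.6,0,0,0]}}

```text
time: 34.72
eef_pos: [0.5387, 0.0955, 0.2507]
tcp_rot: [-3.139, -0.0, 1.77]
contact_force: [0.0, 0.4, -0.8]
opening: 0.0853
```

```bash
python3 - <<'E'
from h import *
plan((.541,.2115,.255,11.5),(.541,.2115,.187,11.5))
shot('top','t2');
f=np.load('pics/t2.npz')['f'];g=np.load('pics/scene0.npz')
im=bot.get_image('scene')['frame'][:,:,::-1]
a=cv2.resize(f[160:310,150:310],None,fx=2.5,fy=2.5,interpolation=3)
b=cv2.resize(im[170:320,335:495],None,fx=2.5,fy=2.5,interpolation=3)
cv2.imwrite('pics/both.png',np.hstack([a,b]))
E
```

```text
t 34.73 at [0.5387 0.0955 0.2507] jaw 11.4 F [ 0.   0.4 -0.8] open 0.0853
-> (0.541, 0.2115, 0.255, 11.5)
   [0.708, 0.158, -0.027, -0.0]
   [0.707, 0.158, -0.027, -0.0]
-> (0.541, 0.2115, 0.187, 11.5)
   [0.0, 0.0, 0.85, -0.0]
```

View pics/both.png

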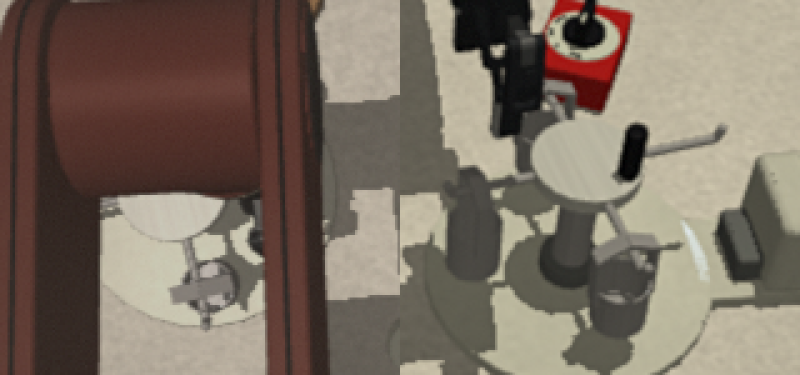

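All three cups are hanging. Now the crank.

{"fn": "arm_command", "kwargs": {"commands": [-1,0.708,0.158,-0.03,0,0,0,-1,0.708,0.158,-0.03,0,0,0,-1,0.708,0.158,-0.03,0,0,0]}}

```text
time: 35.2
eef_pos: [0.5404, 0.1535, 0.2543]
tcp_rot: [-3.14, 0.0, 1.771]
contact_force: [-0.5, 0.2, -0.5]
opening: 0.0859
```

{"fn": "arm_command", "kwargs": {"commands": [-1,0.707,0.158,-0.03,0,0,0,-1,0.707,0.158,-0.03,0,0,0,-1,0.707,0.158,-0.03,0,0,0,-1,0.707,0.158,-0.03,0,0,0]}}

```text
time: 35.7
eef_pos: [0.5421, 0.2101, 0.2572]
tcp_rot: [-3.141, 0.001, 1.769]
contact_force: [0.1, -0.2, 0.4]
opening: 0.0852
```

{"fn": "arm_command", "kwargs": {"commands": [-1,0,0,0.4,0,0,0,-1,0,0,0.8,0,0,0,-1,0,0,0.83,0,0,0,-1,0,0,0.83,0,0,0,-1,0,0,0.83,0,0,0]}}

```text
time: 36.33
eef_pos: [0.5431, 0.2115, 0.193]
tcp_rot: [3.139, -0.0, 1.77]
contact_force: [0.4, -0.5, 0.0]
opening: 0.0857
```

{"fn": "arm_command", "kwargs": {"commands": [0.2,0,0,0,0,0,0,0.6,0,0,0,0,0,0,1,0,0,0,0,0,0,1,0,0,0,0,0,0,1,0,0,0,0,0,0,1,0,0,0,0,0,0,1,0,0,0,0,0,0], "squeeze": 25}}

```text
time: 37.2
eef_pos: [0.5418, 0.2114, 0.1912]
tcp_rot: [-3.141, 0.0, 1.77]
contact_force: [-3.5, -3.0, 5.5]
opening: 0.0173
```

```bash
python3 - <<'E'
from h import *
s=bot.get_state();p=s['eef_pos'];d=np.array(p[:2])-[.5225,.1825];print(np.hypot(*d),np.degrees(np.arctan2(d[1],d[0])))
for a in(54,51,48,45,42):print(a);plan((.5225+.034*np.cos(np.radians(a)),.1825+.034*np.sin(np.radians(a)),p[2],11.4))
E
```

```text
0.03470654472647813 56.228276316495176
54
t 37.2 at [0.5418 0.2114 0.1912] jaw 11.4 F [-3.5 -3.   5.5] open 0.0173
-> (np.float64(0.542484698577944), np.float64(0.2100065778087482), np.float64(0.19118003471011272), 11.4)
   [-0.018, 0.005, -0.0, 0.0]
51
t 37.2 at [0.5418 0.2114 0.1912] jaw 11.4 F [-3.5 -3.   5.5] open 0.0173
-> (np.float64(0.5438968932956945), np.float64(0.208922962689537), np.float64(0.19118003471011272), 11.4)
   [-0.035, 0.02, -0.0, 0.0]
48
t 37.2 at [0.5418 0.2114 0.1912] jaw 11.4 F [-3.5 -3.   5.5] open 0.0173
-> (np.float64(0.5452504406162011), np.float64(0.2077669240662314), np.float64(0.19118003471011272), 11.4)
   [-0.052, 0.033, -0.0, 0.0]
45
t 37.2 at [0.5418 0.2114 0.1912] jaw 11.4 F [-3.5 -3.   5.5] open 0.0173
-> (np.float64(0.5465416305603426), np.float64(0.2065416305603426), np.float64(0.19118003471011272), 11.4)
   [-0.071, 0.046, -0.0, 0.0]
42
t 37.2 at [0.5418 0.2114 0.1912] jaw 11.4 F [-3.5 -3.   5.5] open 0.0173
-> (np.float64(0.5477669240662314), np.float64(0.20525044061620118), np.float64(0.19118003471011272), 11.4)
   [-0.09, 0.058, -0.0, 0.0]
```

{"fn": "arm_command", "kwargs": {"commands": [1,-0.018,0.006,0,0,0,0,1,-0.035,0.02,0,0,0,0,1,-0.052,0.033,0,0,0,0,1,-0.052,0.033,0,0,0,0,1,-0.052,0.033,0,0,0,0]}}

```text
time: 37.83
eef_pos: [0.5459, 0.208, 0.1912]
tcp_rot: [3.14, 0.0, 1.77]
contact_force: [-0.6, 1.1, 3.6]
opening: 0.0171
```

{"fn": "arm_command", "kwargs": {"commands": [1,-0.019,0.013,0,0,0,0,1,-0.019,0.013,0,0,0,0,1,-0.019,0.013,0,0,0,0]}}

```text
time: 38.2
eef_pos: [0.5463, 0.2076, 0.1912]
tcp_rot: [-3.141, -0.002, 1.771]
contact_force: [-4.4, 3.1, 5.1]
opening: 0.0171
```

{"fn": "arm_command", "kwargs": {"commands": [1,-0.019,0.012,0,0,0,0,1,-0.019,0.012,0,0,0,0,1,-0.019,0.012,0,0,0,0]}}

```text
time: 38.58
eef_pos: [0.5465, 0.2074, 0.1911]
tcp_rot: [-3.139, -0.004, 1.771]
contact_force: [-7.0, 7.3, 7.3]
opening: 0.0172
```

{"fn": "arm_command", "kwargs": {"commands": [1,0.018,-0.012,0,0,0,0,1,0.018,-0.012,0,0,0,0,0.5,0.018,-0.012,0,0,0,0,0,0.018,-0.012,0,0,0,0,-1,0.018,-0.012,0,0,0,0,-1,0.018,-0.012,0,0,0,0,-1,0.018,-0.012,0,0,0,0]}}

```text
time: 39.45
eef_pos: [0.5468, 0.2065, 0.191]
tcp_rot: [-3.142, 0.0, 1.77]
contact_force: [0.9, -0.3, -0.1]
opening: 0.0852
```

{"fn": "arm_command", "kwargs": {"commands": [-1,0,0,-0.5,0,0,0,-1,0,0,-0.9,0,0,0,-1,0,0,-0.9,0,0,0,-1,0,0,-0.9,0,0,0]}}

```text
time: 39.95
eef_pos: [0.5463, 0.2065, 0.2622]
tcp_rot: [-3.141, 0.0, 1.77]
contact_force: [-0.1, -0.4, -0.7]
opening: 0.0854
```

```bash
python3 - <<'E'
from h import *
# selector angle from w4 crop
c=ray('w4',180+549/2,130+90/2,.07)[:2];e=ray('w4',180+592/2,130+122/2,.08)[:2];print(c,np.degrees(np.arctan2(*(e-c)[::-1])))
plan((.606,-.062,.25,75))
plan((.606,-.062,.16,75),(.606,-.062,.07,75),start=(.606,-.062,.25,75))
E
```

```text
[ 0.60236968 -0.06250463] -7.861069591308233
t 39.95 at [0.5463 0.2065 0.2622] jaw 11.4 F [-0.1 -0.4 -0.7] open 0.0854
-> (0.606, -0.062, 0.25, 75)
   [-0.859, 0.016, 0.038, -0.177]
   [-0.831, -0.22, 0.038, -0.177]
   [-0.739, -0.439, 0.038, -0.177]
   [-0.591, -0.624, 0.038, -0.177]
-> (0.606, -0.062, 0.16, 75)
   [0.0, 0.0, 0.562, 0.0]
   [0.0, 0.0, 0.563, 0.0]
-> (0.606, -0.062, 0.07, 75)
   [0.0, 0.0, 0.562, 0.0]
   [0.0, 0.0, 0.562, 0.0]
```

{"fn": "arm_command", "kwargs": {"commands": [-1,-0.859,0.016,0,0,0,-0.177,-1,-0.859,0.016,0,0,0,-0.177,-1,-0.859,0.016,0,0,0,-0.177]}}

```text
time: 40.33
eef_pos: [0.5609, 0.1386, 0.2611]
tcp_rot: [-3.139, -0.001, 2.046]
contact_force: [0.4, 0.9, -0.8]
opening: 0.0852
```

{"fn": "arm_command", "kwargs": {"commands": [-1,-0.831,-0.22,0,0,0,-0.177,-1,-0.831,-0.22,0,0,0,-0.177,-1,-0.831,-0.22,0,0,0,-0.177]}}

```text
time: 40.7
eef_pos: [0.5761, 0.0724, 0.262]
tcp_rot: [-3.141, -0.001, 2.323]
contact_force: [-0.0, 0.6, 0.0]
opening: 0.0853
```

{"fn": "arm_command", "kwargs": {"commands": [-1,-0.739,-0.439,0,0,0,-0.177,-1,-0.739,-0.439,0,0,0,-0.177,-1,-0.739,-0.439,0,0,0,-0.177]}}

```text
time: 41.08
eef_pos: [0.5913, 0.0059, 0.2624]
tcp_rot: [3.142, -0.001, 2.6]
contact_force: [-0.2, 0.9, 0.2]
opening: 0.0853
```

{"fn": "arm_command", "kwargs": {"commands": [-1,-0.591,-0.624,0,0,0,-0.195,-1,-0.591,-0.624,0,0,0,-0.195,-1,-0.591,-0.624,0,0,0,-0.195]}}

```text
time: 41.45
eef_pos: [0.6065, -0.0608, 0.2626]
tcp_rot: [3.141, -0.001, 2.906]
contact_force: [-0.2, 0.6, 0.6]
opening: 0.0855
```

{"fn": "arm_command", "kwargs": {"commands": [-1,0,0,0.5,0,0,0,-1,0,0,0.99,0,0,0,-1,0,0,0.99,0,0,0,-1,0,0,0.99,0,0,0]}}

```text
time: 41.95
eef_pos: [0.6073, -0.0608, 0.1854]
tcp_rot: [3.141, 0.002, 2.91]
contact_force: [-0.2, 0.2, 1.1]
opening: 0.0855
```

```bash
python3 - <<'E'
from h import *
plan((.606,-.062,.071,77))
E
```

```text
t 41.95 at [ 0.6073 -0.0608  0.1854] jaw 76.7 F [-0.2  0.2  1.1] open 0.0855
-> (0.606, -0.062, 0.071, 77)
   [0.006, -0.009, 0.715, -0.002]
   [0.006, -0.009, 0.715, -0.002]
```

{"fn": "arm_command", "kwargs": {"commands": [-1,0.01,-0.018,0.5,0,0,0,-1,0.01,-0.018,0.75,0,0,0,-1,0.01,-0.018,0.75,0,0,0]}}

```text
time: 42.32
eef_pos: [0.6048, -0.0626, 0.1231]
tcp_rot: [3.142, -0.002, 2.91]
contact_force: [-0.7, 0.1, 1.1]
opening: 0.0856
```

{"fn": "arm_command", "kwargs": {"commands": [-1,0,0,0.4,0,0,0,-1,0,0,0.66,0,0,0,-1,0,0,0.66,0,0,0,-1,0,0,0.66,0,0,0,0.2,0,0,0.66,0,0,0,0.6,0,0,0.66,0,0,0,1,0,0,0.66,0,0,0,1,0,0,0.66,0,0,0,1,0,0,0.66,0,0,0,1,0,0,0.66,0,0,0,1,0,0,0.66,0,0,0], "squeeze": 30}}

```text
time: 43.7
eef_pos: [0.6063, -0.0601, 0.0725]
tcp_rot: [3.137, 0.001, 2.911]
contact_force: [-1.7, 12.3, 6.5]
opening: 0.0114
```

```bash
python3 - <<'E'
from h import *
plan();print(np.round(bot.get_state()['wrist_torque'],2))
E
```

```text
t 43.7 at [ 0.6063 -0.0601  0.0725] jaw 76.8 F [-1.7 12.3  6.5] open 0.0114
[1.67 0.14 0.03]
```

{"fn": "arm_command", "kwargs": {"commands": [1,0,0.03,0,0,0,0,1,0,0.03,0,0,0,0,1,0,0.03,0,0,0,0]}}

```text
time: 44.08
eef_pos: [0.6063, -0.0599, 0.0725]
tcp_rot: [3.141, 0.0, 2.911]
contact_force: [-3.4, 3.6, 8.2]
opening: 0.0114
```

```bash
python3 - <<'E'
from h import *
plan();print(np.round(bot.get_state()['wrist_torque'],2))
E
```

```text
t 44.08 at [ 0.6063 -0.0599  0.0725] jaw 76.8 F [-3.4  3.6  8.2] open 0.0114
[0.56 0.54 0.06]
```

{"fn": "arm_command", "kwargs": {"commands": [1,0,0.01,0,0,0,0.08,1,0,0.01,0,0,0,0.16,1,0,0.01,0,0,0,0.24,1,0,0.01,0,0,0,0.32,1,0,0.01,0,0,0,0.4,1,0,0.01,0,0,0,0.4]}}

```text
time: 44.82
eef_pos: [0.6071, -0.0584, 0.0725]
tcp_rot: [3.139, -0.0, 2.281]
contact_force: [-1.1, 6.3, 6.1]
opening: 0.0112
```

```bash
python3 - <<'E'
from h import *
plan();print(np.round(bot.get_state()['wrist_torque'],2))
E
```

```text
t 44.83 at [ 0.6071 -0.0584  0.0725] jaw 40.7 F [-1.1  6.3  6.1] open 0.0112
[ 0.84  0.22 -0.01]
```

{"fn": "arm_command", "kwargs": {"commands": [1,0,0,0,0,0,0.08,1,0,0,0,0,0,0.16,1,0,0,0,0,0,0.24,1,0,0,0,0,0,0.32,1,0,0,0,0,0,0.396,1,0,0,0,0,0,0.396,1,0,0,0,0,0,0.396]}}

```text
time: 45.7
eef_pos: [0.6086, -0.0577, 0.0725]
tcp_rot: [3.136, -0.002, 1.661]
contact_force: [6.9, 8.3, 2.7]
opening: 0.0113
```

```bash
python3 - <<'E'
from h import *
plan();print(np.round(bot.get_state()['wrist_torque'],2))
E
```

```text
t 45.7 at [ 0.6086 -0.0577  0.0725] jaw 5.1 F [6.9 8.3 2.7] open 0.0113
[ 1.34 -0.71 -0.  ]
```

{"fn": "arm_command", "kwargs": {"commands": [0.5,0,0,0,0,0,0,0,0,0,0,0,0,0,-1,0,0,0,0,0,0,-1,0,0,0,0,0,0,-1,0,0,0,0,0,0]}}

```text
time: 46.32
eef_pos: [0.6059, -0.0601, 0.0708]
tcp_rot: [-3.141, -0.0, 1.66]
contact_force: [0.1, 0.6, -0.9]
opening: 0.0855
```

{"fn": "arm_command", "kwargs": {"commands": [-1,0,0,-0.5,0,0,0,-1,0,0,-0.99,0,0,0,-1,0,0,-0.99,0,0,0]}}

```text
time: 46.7
eef_pos: [0.6089, -0.0606, 0.1546]
tcp_rot: [3.134, 0.002, 1.66]
contact_force: [0.5, 0.3, 0.0]
opening: 0.0852
```

{"fn": "arm_command", "kwargs": {"commands": [-1,0,0,-0.7,0,0,0,-1,0,0,-0.99,0,0,0,-1,0,0,-0.99,0,0,0,-1,0,0,-0.99,0,0,0]}}

```text
time: 47.2
eef_pos: [0.6052, -0.0597, 0.2272]
tcp_rot: [-3.139, -0.001, 1.66]
contact_force: [-0.6, -0.5, -1.3]
opening: 0.0855
```

```bash
python3 - <<'E'
from h import *
shot('wrist','w5');u,v=proj('w5',(.607,-.06,.06)).astype(int);print(u,v)
v0=max(0,v-75);crop('w5','w5c',u-100,v0,u+100,v0+150,4)
plan()
E
```

```text
326 222
t 47.25 at [ 0.605  -0.0597  0.2268] jaw 5.1 F [-0.2  0.6 -1.1] open 0.0856
```

View pics/w5c.png

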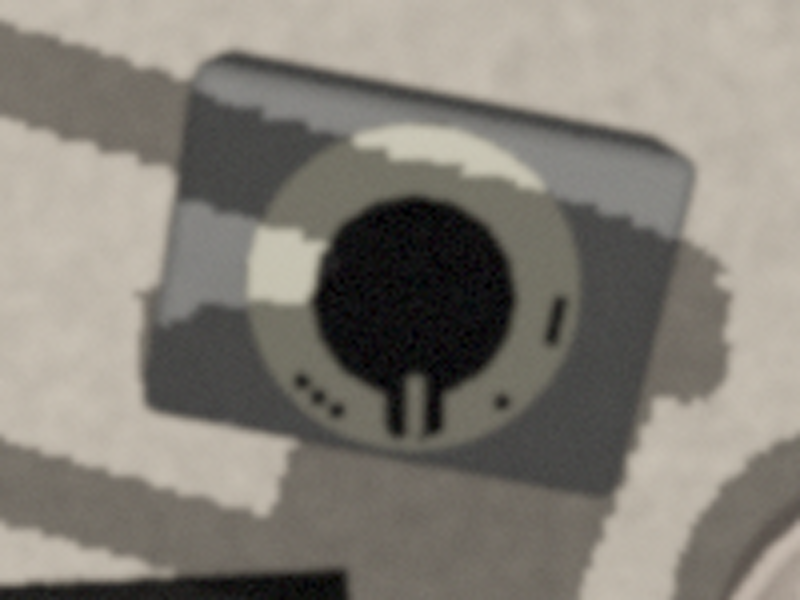

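Selector line points straight down at the hidden two-dot mark: line ≈90°, two dots expected ≈91–93° from the bar (13°), one-dot (52.5°) and three-dot (131°) marks. Now back to the crank.

```bash
python3 - <<'E'
from h import *
plan((.605,-.06,.262,5.1),(.5463,.2072,.262,11.4))
E
```

```text
t 47.25 at [ 0.605  -0.0597  0.2268] jaw 5.1 F [-0.2  0.6 -1.1] open 0.0856
-> (0.605, -0.06, 0.262, 5.1)
   [-0.004, 0.0, -0.44, 0.0]
-> (0.5463, 0.2072, 0.262, 11.4)
   [0.848, -0.108, -0.0, -0.018]
   [0.851, -0.085, -0.0, -0.018]
   [0.853, -0.062, -0.0, -0.018]
   [0.854, -0.038, -0.0, -0.018]
```

{"fn": "arm_command", "kwargs": {"commands": [-1,0,0,-0.44,0,0,0,-1,0.848,-0.108,-0.44,0,0,-0.018,-1,0.848,-0.108,-0.44,0,0,-0.018,-1,0.848,-0.108,-0.44,0,0,-0.018]}}

```text
time: 47.75
eef_pos: [0.5908, 0.0073, 0.2629]
tcp_rot: [-3.139, -0.0, 1.69]
contact_force: [0.4, 0.4, 0.1]
opening: 0.0853
```

{"fn": "arm_command", "kwargs": {"commands": [-1,0.851,-0.085,0,0,0,-0.018,-1,0.851,-0.085,0,0,0,-0.018]}}

```text
time: 48.0
eef_pos: [0.5759, 0.0754, 0.2634]
tcp_rot: [-3.14, -0.001, 1.719]
contact_force: [-0.3, -0.5, 0.8]
opening: 0.0853
```

{"fn": "arm_command", "kwargs": {"commands": [-1,0.853,-0.062,0,0,0,-0.018,-1,0.853,-0.062,0,0,0,-0.018]}}

```text
time: 48.25
eef_pos: [0.5613, 0.142, 0.2638]
tcp_rot: [-3.14, -0.0, 1.748]
contact_force: [-0.7, -0.5, -0.3]
opening: 0.0852
```

{"fn": "arm_command", "kwargs": {"commands": [-1,0.854,-0.038,0,0,0,-0.018,-1,0.854,-0.038,0,0,0,-0.018,-1,0.854,-0.038,0,0,0,-0.018,-1,0.854,-0.038,0,0,0,-0.018]}}

```text
time: 48.75
eef_pos: [0.5477, 0.2054, 0.2643]
tcp_rot: [-3.141, 0.001, 1.772]
contact_force: [0.6, 0.1, -0.0]
opening: 0.0856
```

```bash
python3 - <<'E'
from h import *
plan((.5463,.2072,.191,11.4))
shot('scene','s5')
a=np.load('pics/s4.npz')['f'];c=np.load('pics/s5.npz')['f']
for n,(u,v) in(('Ntip',(430,276)),('Etip',(464,223))):
    t=a[v-7:v+8,u-7:u+8];r=cv2.matchTemplate(c[v-22:v+23,u-22:u+23],t,cv2.TM_CCOEFF_NORMED);_,m,_,l=cv2.minMaxLoc(r);print(n,round(m,2),l[0]-15,l[1]-15)
E
```

```text
t 48.75 at [0.5477 0.2054 0.2643] jaw 11.5 F [ 0.6  0.1 -0. ] open 0.0856
-> (0.5463, 0.2072, 0.191, 11.4)
   [0.025, -0.012, 0.917, 0.001]
Ntip 0.59 -6 1
Etip 0.95 3 7
```

{"fn": "arm_command", "kwargs": {"commands": [-1,0.022,-0.012,0.45,0,0,0,-1,0.022,-0.012,0.9,0,0,0,-1,0.022,-0.012,0.917,0,0,0,-1,0.022,-0.012,0.917,0,0,0,0.2,0.022,-0.012,0.917,0,0,0,0.6,0.022,-0.012,0.917,0,0,0,1,0.022,-0.012,0.917,0,0,0,1,0.022,-0.012,0.917,0,0,0,1,0.022,-0.012,0.917,0,0,0,1,0.022,-0.012,0.917,0,0,0], "squeeze": 25}}

```text
time: 50.05
eef_pos: [0.5459, 0.2089, 0.1917]
tcp_rot: [3.141, -0.0, 1.774]
contact_force: [-0.6, 0.1, 3.6]
opening: 0.0171
```

```bash
cat >> h.py <<'E'
def circ(a0,a1,n,c=(.5225,.1825),r=.0345,yaw=101.4):
    "rows of (tool x, tool y) /8cm along the circle from a0 to a1, shifted from the point at a0"
    P=lambda a:np.array(c)+r*np.array([np.cos(np.radians(a)),np.sin(np.radians(a))])
    y=np.radians(yaw);x=np.array([np.cos(y),np.sin(y)]);t=np.array([np.sin(y),-np.cos(y)])
    for a in np.linspace(a0,a1,n+1)[1:]:
        d=P(a)-P(a0);print(round(a,1),round(d@x/.08,3),round(d@t/.08,3))
E
python3 - <<'E'
from h import *
plan()
p=bot.get_state()['eef_pos'];d=np.array(p[:2])-[.5225,.1825];print(np.hypot(*d),np.degrees(np.arctan2(d[1],d[0])))
circ(46.5,118.5,12)
E
```

```text
t 50.05 at [0.5459 0.2089 0.1917] jaw 11.6 F [-0.6  0.1  3.6] open 0.0171
0.035296468407110856 48.3916506559231
52.5 0.036 -0.028
58.5 0.068 -0.059
64.5 0.097 -0.094
70.5 0.122 -0.131
76.5 0.143 -0.171
82.5 0.16 -0.213
88.5 0.172 -0.257
94.5 0.18 -0.301
100.5 0.183 -0.346
106.5 0.182 -0.391
112.5 0.175 -0.436
118.5 0.164 -0.48
```

{"fn": "arm_command", "kwargs": {"commands": [1,0.036,-0.028,0,0,0,0,1,0.068,-0.059,0,0,0,0,1,0.097,-0.094,0,0,0,0,1,0.122,-0.131,0,0,0,0,1,0.143,-0.171,0,0,0,0,1,0.16,-0.213,0,0,0,0]}}

```text
time: 50.8
eef_pos: [0.5267, 0.2178, 0.1917]
tcp_rot: [3.141, 0.001, 1.774]
contact_force: [2.5, -3.2, 5.5]
opening: 0.0168
```

```bash
python3 - <<'E'
from h import *
plan()
p=bot.get_state()['eef_pos'];d=np.array(p[:2])-[.5225,.1825];print(np.hypot(*d),np.degrees(np.arctan2(d[1],d[0])))
circ(82.5,154.5,12)
E
```

```text
t 50.8 at [0.5267 0.2178 0.1917] jaw 11.6 F [ 2.5 -3.2  5.5] open 0.0168
0.03556266318975059 83.2810170949591
88.5 0.012 -0.043
94.5 0.02 -0.088
100.5 0.023 -0.133
106.5 0.022 -0.178
112.5 0.015 -0.223
118.5 0.004 -0.266
124.5 -0.011 -0.309
130.5 -0.031 -0.349
136.5 -0.055 -0.388
142.5 -0.083 -0.423
148.5 -0.114 -0.456
154.5 -0.149 -0.485
```

{"fn": "arm_command", "kwargs": {"commands": [1,0.005,-0.043,0,0,0,0,1,0.012,-0.088,0,0,0,0,1,0.015,-0.133,0,0,0,0,1,0.014,-0.178,0,0,0,0,1,0.008,-0.223,0,0,0,0,1,-0.004,-0.266,0,0,0,0,1,-0.019,-0.309,0,0,0,0,1,-0.039,-0.349,0,0,0,0,1,-0.063,-0.388,0,0,0,0,1,-0.091,-0.423,0,0,0,0,1,-0.122,-0.456,0,0,0,0,1,-0.157,-0.485,0,0,0,0]}}

```text
time: 52.3
eef_pos: [0.4917, 0.1979, 0.1917]
tcp_rot: [3.139, -0.0, 1.773]
contact_force: [5.1, -0.2, 3.4]
opening: 0.0174
```

```bash
python3 - <<'E'
from h import *
plan()
p=bot.get_state()['eef_pos'];d=np.array(p[:2])-[.5225,.1825];print(np.hypot(*d),np.degrees(np.arctan2(d[1],d[0])))
circ(154.5,226.5,12)
E
```

```text
t 52.3 at [0.4917 0.1979 0.1917] jaw 11.6 F [ 5.1 -0.2  3.4] open 0.0174
0.03443017591883199 153.39300084030324
160.5 -0.037 -0.025
166.5 -0.077 -0.046
172.5 -0.119 -0.063
178.5 -0.163 -0.076
184.5 -0.207 -0.083
190.5 -0.252 -0.086
196.5 -0.297 -0.085
202.5 -0.342 -0.078
208.5 -0.386 -0.067
214.5 -0.428 -0.052
220.5 -0.469 -0.032
226.5 -0.507 -0.008
```

{"fn": "arm_command", "kwargs": {"commands": [1,-0.037,-0.02,0,0,0,0,1,-0.077,-0.041,0,0,0,0,1,-0.119,-0.058,0,0,0,0,1,-0.163,-0.071,0,0,0,0,1,-0.207,-0.078,0,0,0,0,1,-0.252,-0.081,0,0,0,0,1,-0.297,-0.08,0,0,0,0,1,-0.342,-0.073,0,0,0,0,1,-0.386,-0.062,0,0,0,0,1,-0.428,-0.047,0,0,0,0,1,-0.469,-0.027,0,0,0,0,1,-0.507,-0.003,0,0,0,0]}}

```text
time: 53.8
eef_pos: [0.4988, 0.1596, 0.1917]
tcp_rot: [3.141, -0.003, 1.774]
contact_force: [1.7, 5.2, 6.2]
opening: 0.0171
```

```bash
python3 - <<'E'
from h import *
plan()
p=bot.get_state()['eef_pos'];d=np.array(p[:2])-[.5225,.1825];print(np.hypot(*d),np.degrees(np.arctan2(d[1],d[0])))
circ(226.5,298.5,12)
E
```

```text
t 53.8 at [0.4988 0.1596 0.1917] jaw 11.6 F [1.7 5.2 6.2] open 0.0171
0.032952815464479354 -136.0678050410972
232.5 -0.036 0.028
238.5 -0.068 0.059
244.5 -0.097 0.094
250.5 -0.122 0.131
256.5 -0.143 0.171
262.5 -0.16 0.213
268.5 -0.172 0.257
274.5 -0.18 0.301
280.5 -0.183 0.346
286.5 -0.182 0.391
292.5 -0.175 0.436
298.5 -0.164 0.48
```

{"fn": "arm_command", "kwargs": {"commands": [1,-0.036,0.028,0,0,0,0,1,-0.066,0.059,0,0,0,0,1,-0.093,0.094,0,0,0,0,1,-0.117,0.131,0,0,0,0,1,-0.137,0.171,0,0,0,0,1,-0.153,0.213,0,0,0,0,1,-0.165,0.257,0,0,0,0,1,-0.172,0.301,0,0,0,0,1,-0.175,0.346,0,0,0,0,1,-0.174,0.391,0,0,0,0,1,-0.167,0.436,0,0,0,0,1,-0.156,0.48,0,0,0,0]}}

```text
time: 55.3
eef_pos: [0.5382, 0.1536, 0.1916]
tcp_rot: [-3.139, -0.0, 1.774]
contact_force: [-2.5, -2.0, 9.8]
opening: 0.0168
```

```bash
python3 - <<'E'
from h import *
plan()
p=bot.get_state()['eef_pos'];d=np.array(p[:2])-[.5225,.1825];print(np.hypot(*d),np.degrees(np.arctan2(d[1],d[0])))
circ(298.5,370.5,12)
E
```

```text
t 55.3 at [0.5382 0.1536 0.1916] jaw 11.6 F [-2.5 -2.   9.8] open 0.0168
0.03291603890589628 -61.56055541138171
304.5 0.016 0.042
310.5 0.035 0.083
316.5 0.059 0.121
322.5 0.087 0.157
328.5 0.119 0.189
334.5 0.153 0.218
340.5 0.191 0.243
346.5 0.231 0.264
352.5 0.272 0.281
358.5 0.316 0.294
364.5 0.36 0.301
370.5 0.405 0.304
```

{"fn": "arm_command", "kwargs": {"commands": [1,0.016,0.042,0,0,0,0,1,0.035,0.083,0,0,0,0,1,0.059,0.121,0,0,0,0,1,0.087,0.157,0,0,0,0,1,0.119,0.189,0,0,0,0,1,0.153,0.218,0,0,0,0,1,0.191,0.243,0,0,0,0,1,0.231,0.264,0,0,0,0,1,0.272,0.281,0,0,0,0,1,0.316,0.294,0,0,0,0,1,0.36,0.301,0,0,0,0,1,0.405,0.304,0,0,0,0]}}

```text
time: 56.8
eef_pos: [0.5563, 0.19, 0.1917]
tcp_rot: [3.142, 0.0, 1.773]
contact_force: [1.6, -2.6, 7.2]
opening: 0.0171
```

```bash
python3 - <<'E'
from h import *
plan()
p=bot.get_state()['eef_pos'];d=np.array(p[:2])-[.5225,.1825];print(np.hypot(*d),np.degrees(np.arctan2(d[1],d[0])))
circ(370.5,412.5,7)
E
```

```text
t 56.8 at [0.5563 0.19   0.1917] jaw 11.6 F [ 1.6 -2.6  7.2] open 0.0171
0.03463918316415849 12.496240971025427
376.5 0.045 -0.002
382.5 0.09 -0.008
388.5 0.134 -0.019
394.5 0.176 -0.035
400.5 0.217 -0.054
406.5 0.255 -0.078
412.5 0.29 -0.106
```

{"fn": "arm_command", "kwargs": {"commands": [1,0.045,-0.002,0,0,0,0,1,0.09,-0.008,0,0,0,0,1,0.134,-0.019,0,0,0,0,1,0.176,-0.035,0,0,0,0,1,0.217,-0.054,0,0,0,0,1,0.236,-0.066,0,0,0,0,1,0.236,-0.066,0,0,0,0,1,0.236,-0.066,0,0,0,0]}}

```text
time: 57.8
eef_pos: [0.5469, 0.208, 0.1916]
tcp_rot: [-3.141, -0.001, 1.774]
contact_force: [1.1, -0.6, 8.6]
opening: 0.0169
```

{"fn": "arm_command", "kwargs": {"commands": [1,0.02,-0.014,0,0,0,0,1,0.02,-0.014,0,0,0,0,1,0.02,-0.014,0,0,0,0,1,0.02,-0.014,0,0,0,0]}}

```text
time: 58.3
eef_pos: [0.5459, 0.2089, 0.1917]
tcp_rot: [3.141, -0.0, 1.774]
contact_force: [0.9, -0.8, 6.1]
opening: 0.017
```

{"fn": "arm_command", "kwargs": {"commands": [1,0.015,-0.012,0,0,0,0,1,0.015,-0.012,0,0,0,0,1,0.015,-0.012,0,0,0,0,1,0.015,-0.012,0,0,0,0]}}

```text
time: 58.8
eef_pos: [0.5457, 0.209, 0.1917]
tcp_rot: [3.14, 0.001, 1.773]
contact_force: [6.1, -4.3, 4.7]
opening: 0.0171
```

{"fn": "arm_command", "kwargs": {"commands": [1,0.012,-0.012,0,0,0,0,1,0.012,-0.012,0,0,0,0,1,0.012,-0.012,0,0,0,0]}}

```text
time: 59.18
eef_pos: [0.5456, 0.2091, 0.1917]
tcp_rot: [3.138, 0.003, 1.773]
contact_force: [9.6, -5.4, 2.7]
opening: 0.0172
```

{"fn": "arm_command", "kwargs": {"commands": [1,-0.018,0.015,0,0,0,0,1,-0.018,0.015,0,0,0,0,0.5,-0.018,0.015,0,0,0,0,0,-0.018,0.015,0,0,0,0,-1,-0.018,0.015,0,0,0,0,-1,-0.018,0.015,0,0,0,0,-1,-0.018,0.015,0,0,0,0]}}

```text
time: 60.05
eef_pos: [0.5449, 0.2095, 0.1911]
tcp_rot: [-3.141, -0.0, 1.774]
contact_force: [0.4, 0.2, -0.1]
opening: 0.0856
```

{"fn": "arm_command", "kwargs": {"commands": [-1,0,0,-0.5,0,0,0,-1,0,0,-0.9,0,0,0,-1,0,0,-0.9,0,0,0,-1,0,0,-0.9,0,0,0]}}

```text
time: 60.55
eef_pos: [0.5447, 0.2094, 0.2624]
tcp_rot: [-3.141, 0.0, 1.773]
contact_force: [-0.3, -0.3, -0.6]
opening: 0.0856
```

```bash
python3 - <<'E'
from h import *
plan((.606,-.06,.262,5.1))
E
```

```text
t 60.55 at [0.5447 0.2094 0.2624] jaw 11.6 F [-0.3 -0.3 -0.6] open 0.0856
-> (0.606, -0.06, 0.262, 5.1)
   [-0.863, 0.018, 0.001, 0.018]
   [-0.862, 0.043, 0.001, 0.018]
   [-0.861, 0.067, 0.001, 0.018]
   [-0.858, 0.092, 0.001, 0.018]
```

{"fn": "arm_command", "kwargs": {"commands": [-1,-0.863,0.018,0,0,0,0.018,-1,-0.863,0.018,0,0,0,0.018]}}

```text
time: 60.8
eef_pos: [0.5601, 0.1392, 0.2612]
tcp_rot: [-3.138, 0.001, 1.742]
contact_force: [-0.8, -0.1, -0.4]
opening: 0.0855
```

{"fn": "arm_command", "kwargs": {"commands": [-1,-0.862,0.043,0,0,0,0.018,-1,-0.862,0.043,0,0,0,0.018]}}

```text
time: 61.05
eef_pos: [0.5756, 0.0722, 0.2616]
tcp_rot: [-3.139, 0.0, 1.713]
contact_force: [0.2, 0.0, -0.0]
opening: 0.0857
```

{"fn": "arm_command", "kwargs": {"commands": [-1,-0.861,0.067,0,0,0,0.018,-1,-0.861,0.067,0,0,0,0.018]}}

```text
time: 61.3
eef_pos: [0.5911, 0.0054, 0.262]
tcp_rot: [-3.14, -0.0, 1.685]
contact_force: [-0.4, 0.9, 0.1]
opening: 0.0857
```

{"fn": "arm_command", "kwargs": {"commands": [-1,-0.858,0.092,0,0,0,0.018,-1,-0.858,0.092,0,0,0,0.018,-1,-0.858,0.092,0,0,0,0.018]}}

```text
time: 61.68
eef_pos: [0.6062, -0.0588, 0.2624]
tcp_rot: [-3.14, -0.002, 1.66]
contact_force: [-0.3, -0.5, 0.8]
opening: 0.0855
```

{"fn": "arm_command", "kwargs": {"commands": [-1,0,0,0.5,0,0,0,-1,0,0,0.99,0,0,0,-1,0,0,0.99,0,0,0,-1,0,0,0.99,0,0,0]}}

```text
time: 62.18
eef_pos: [0.6072, -0.0587, 0.1856]
tcp_rot: [3.14, 0.0, 1.662]
contact_force: [1.0, -0.7, 0.4]
opening: 0.0854
```

```bash
python3 - <<'E'
from h import *
plan((.606,-.06,.0715,5.1))
E
```

```text
t 62.17 at [ 0.6072 -0.0587  0.1856] jaw 5.2 F [ 1.  -0.7  0.4] open 0.0854
-> (0.606, -0.06, 0.0715, 5.1)
   [-0.008, -0.008, 0.713, 0.001]
   [-0.008, -0.008, 0.713, 0.001]
```

{"fn": "arm_command", "kwargs": {"commands": [-1,-0.008,0.01,0.4,0,0,0,-1,-0.016,0.02,0.75,0,0,0,-1,-0.016,0.02,0.75,0,0,0,-1,-0.016,0.02,0.75,0,0,0]}}

```text
time: 62.68
eef_pos: [0.6098, -0.061, 0.1267]
tcp_rot: [3.138, 0.001, 1.661]
contact_force: [0.8, -0.3, 0.9]
opening: 0.0854
```

{"fn": "arm_command", "kwargs": {"commands": [-1,0,0,0.4,0,0,0,-1,0,0,0.67,0,0,0,-1,0,0,0.67,0,0,0,-1,0,0,0.67,0,0,0,0.2,0,0,0.67,0,0,0,0.6,0,0,0.67,0,0,0,1,0,0,0.67,0,0,0,1,0,0,0.67,0,0,0,1,0,0,0.67,0,0,0,1,0,0,0.67,0,0,0,1,0,0,0.67,0,0,0], "squeeze": 30}}

```text
time: 64.05
eef_pos: [0.6092, -0.0613, 0.0724]
tcp_rot: [3.14, 0.001, 1.66]
contact_force: [-3.3, 0.3, 8.4]
opening: 0.0112
```

```bash
python3 - <<'E'
from h import *
plan()
E
```

```text
t 64.05 at [ 0.6092 -0.0613  0.0724] jaw 5.1 F [-3.3  0.3  8.4] open 0.0112
```

{"fn": "arm_command", "kwargs": {"commands": [1,0.01,0,0,0,0,-0.08,1,0.02,0,0,0,0,-0.16,1,0.02,0,0,0,0,-0.24,1,0.02,0,0,0,0,-0.32,1,0.02,0,0,0,0,-0.4,1,0.02,0,0,0,0,-0.48,1,0.02,0,0,0,0,-0.56,1,0.02,0,0,0,0,-0.64,1,0.02,0,0,0,0,-0.72,1,0.02,0,0,0,0,-0.8,1,0.02,0,0,0,0,-0.85,1,0.02,0,0,0,0,-0.85]}}

```text
time: 65.55
eef_pos: [0.61, -0.0605, 0.0724]
tcp_rot: [-3.14, 0.005, 2.996]
contact_force: [1.3, -2.6, 5.5]
opening: 0.0115
```

```bash
python3 - <<'E'
from h import *
plan();print(np.round(bot.get_state()['wrist_torque'],2))
E
```

```text
t 65.55 at [ 0.61   -0.0605  0.0724] jaw 81.7 F [ 1.3 -2.6  5.5] open 0.0115
[-0.36 -0.17  0.01]
```

Nudging on to the off stop (~85°), watching the torque.

{"fn": "arm_command", "kwargs": {"commands": [1,0,0,0,0,0,-0.04,1,0,0,0,0,0,-0.04,1,0,0,0,0,0,-0.04]}}

```text
time: 65.92
eef_pos: [0.61, -0.0605, 0.0724]
tcp_rot: [-3.141, 0.005, 3.057]
contact_force: [2.2, -2.7, 5.3]
opening: 0.0114
```

```bash
python3 - <<'E'
from h import *
plan();print(np.round(bot.get_state()['wrist_torque'],2))
E
```

```text
t 65.92 at [ 0.61   -0.0605  0.0724] jaw 85.2 F [ 2.2 -2.7  5.3] open 0.0114
[-0.33 -0.2  -0.51]
```

{"fn": "arm_command", "kwargs": {"commands": [1,0,0,0,0,0,-0.02,1,0,0,0,0,0,-0.02,1,0,0,0,0,0,-0.02]}}

```text
time: 66.3
eef_pos: [0.61, -0.0604, 0.0725]
tcp_rot: [-3.141, 0.005, 3.087]
contact_force: [1.8, -2.2, 5.5]
opening: 0.0113
```

```bash
python3 - <<'E'
from h import *
plan();print(np.round(bot.get_state()['wrist_torque'],2))
E
```

```text
t 66.3 at [ 0.61   -0.0604  0.0725] jaw 86.9 F [ 1.8 -2.2  5.5] open 0.0113
[-0.33 -0.16 -0.98]
```

Wrist torque jumps to -1.0 N m, so the off stop is reached. Relax, release, retreat.

{"fn": "arm_command", "kwargs": {"commands": [1,0,0,0,0,0,0.02,1,0,0,0,0,0,0.02,0.5,0,0,0,0,0,0.02,0,0,0,0,0,0,0.02,-1,0,0,0,0,0,0.02,-1,0,0,0,0,0,0.02,-1,0,0,0,0,0,0.02]}}

```text
time: 67.18
eef_pos: [0.6078, -0.0593, 0.0701]
tcp_rot: [3.142, -0.001, 3.059]
contact_force: [-0.4, -0.4, -0.3]
opening: 0.0853
```

{"fn": "arm_command", "kwargs": {"commands": [-1,0,0,-0.5,0,0,0,-1,0,0,-0.99,0,0,0,-1,0,0,-0.99,0,0,0]}}

```text
time: 67.55
eef_pos: [0.6108, -0.0599, 0.154]
tcp_rot: [-3.141, 0.008, 3.059]
contact_force: [-0.3, -0.5, 0.1]
opening: 0.0854
```

{"fn": "arm_command", "kwargs": {"commands": [-1,0,0,-0.7,0,0,0,-1,0,0,-0.99,0,0,0,-1,0,0,-0.99,0,0,0]}}

```text
time: 67.92
eef_pos: [0.6091, -0.0596, 0.2305]
tcp_rot: [-3.141, 0.004, 3.058]
contact_force: [0.1, -0.2, -1.4]
opening: 0.0852
```

{"fn": "arm_command", "kwargs": {"commands": [-1,0,-0.8,-0.3,0,0,0,-1,0,-0.8,-0.3,0,0,0,-1,0,-0.8,-0.3,0,0,0]}}

```text
time: 68.3
eef_pos: [0.602, -0.1232, 0.2507]
tcp_rot: [3.14, -0.003, 3.057]
contact_force: [-1.0, -0.5, 0.1]
opening: 0.0856
```

{"fn": "arm_command", "kwargs": {"commands": [-1,0.8,-0.8,0,0,0,0,-1,0.8,-0.8,0,0,0,0,-1,0.8,-0.8,0,0,0,0,-1,0.8,-0.8,0,0,0,0,-1,0.8,-0.8,0,0,0,0,-1,0.8,-0.8,0,0,0,0]}}

```text
time: 69.05
eef_pos: [0.5342, -0.1808, 0.2526]
tcp_rot: [3.141, -0.0, 3.06]
contact_force: [0.9, 0.8, 0.1]
opening: 0.0857
```

```bash
python3 - <<'E'
from h import *
plan()
s=bot.get_image('scene')['frame'][:,:,::-1];t=bot.get_image('top')['frame'][:,:,::-1]
a=cv2.resize(s[170:345,255:500],(800,571-0))[:,:]
a=cv2.resize(s[160:345,255:500],(490,370),interpolation=3)
b=cv2.resize(t[160:250,300:375],(308,370),interpolation=3)
cv2.imwrite('pics/fin.png',np.hstack([a,b]))
E
```

```text
t 69.05 at [ 0.5342 -0.1808  0.2526] jaw 85.3 F [0.9 0.8 0.1] open 0.0857
```

View pics/fin.png

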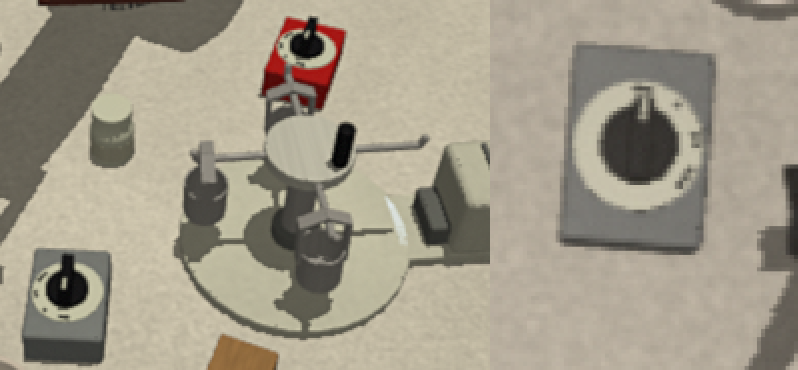

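Three cups hanging, carousel at its stop, selector at off; handing in.

```bash
python3 -c "
from workcell import bot
print(bot.hand_in())"
```

```text
the job is handed in; nothing more can be done
None
```

The job is done and handed in at about 69 s. Three cups were present, and each now hangs by its bail on its own peg. In order, I:

1. wound the carousel clockwise to its start stop;
2. set the selector to two dots;
3. led the crank one full turn anticlockwise to the end stop, with the blower on;
4. turned the selector back to off.

**Last checks**
- **Cups:** the final picture shows all three hanging.
- **Carousel:** the reaction force rose at both stops. The crank ended within about 0.3 mm of where the turn began.
- **Selector:** it is at off, with the line on the bar mark. The wrist torque rose to 1.0 N m at the off stop.
- **Two-dot setting:** the grip bar hid the dots, so I judged it from the other marks. It was within about 2–3°.

No check failed. Estimates of the selector's starting angle differed by up to 12° between views, but this did not matter because I turned it by the angle of the grip. One crop I viewed was taller than the 800 x 600 limit.

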